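# Set out resin specimens on the LED viewing box and roll in its light

## Robot

A 6-joint arm with a two-finger parallel gripper is mounted at the origin on the work surface. World frame = base frame: x ahead of the robot, y to its left, z up, the work surface at z = 0. Lengths are in m, angles in rad, forces in N, time in s.
With the tool pointing down it reaches from about 0.25 to 0.775 m from the base axis. Payload 4 kg.
Tool frame: the origin (TCP) lies on the centre line of the jaws, within the pads' length; the fingertips stand 8 mm ahead of it and the grasp point (between the pads) lies 11 mm behind it; z points along the fingers, y is the direction in which the jaws open and shut (so a half turn about z gives the same grasp; the last joint's range is limited). The gripper opens to 94 mm and grips with 3 to 60 N. Pads are 16 mm wide; open, the fingers measure 119 mm over their backs; the gripper's body (75 mm by 177 mm) begins 78 mm behind the grasp point.
Start: joints at [-0.103, 0.087, 1.371, -0, 1.684, -0.103], TCP at [0.55, -0, 0.214] pointing down, gripper open.
Joint ranges: [-3.1, 3.1], [-0.76, 2.03], [0.27, 2.55], [-1.08, 4.22], [0.17, 2.65], [-2.57, 2.57]. Speed limits (rad/s): [2.79, 2.79, 3.14, 3.14, 3.14, 3.14].

## Interface

Orientations are given as [roll, pitch, yaw] about the fixed x, y, z axes, in that order (R = Rz(yaw) Ry(pitch) Rx(roll)).
In Python, from bench import * gives the robot as it stands.
- The arm moves only by the tool step_arm, never from a script. Its argument "steps" is a list of rows, each an object of numbers: "jaw": the opening, from 0 (shut) to 1 (fully open); "tx", "ty", "tz": the shift along the tool's x, y, z in m; "ax", "ay", "az": the turn, a rotation vector about the tool's x, y, z in rad. In form: [{"jaw": .., "tx": .., "ty": .., "tz": .., "ax": .., "ay": .., "az": ..}, ...]. A call has 1 to 8 rows; each row is the pose to reach, as a shift and turn from the pose measured when the call began, along the tool's axes at that moment; what a row does not reach only later rows make up. A row lasts 1/10 s, in which the tool goes at most 50 mm and 8.59 degrees, less where a joint would pass 70% of its speed; a pose out of reach is approached as far as the arm can. A call with a gripper value outside its range is refused whole. The fingers move at their own pace and stop on an object; the grip force is fixed at half the most. Time passes only in rows, so rows that repeat a pose let the fingers close. It gives the time, the measured TCP pose, the force and the opening at its end, in the units of the state.
- get_obs(): the state, without advancing time (a new reading comes with each control period).
- snapshot(name): name is "scene" or "side" or "wrist"; returns (picture, depth): 384x512x3 uint8, red, green, blue; 384x512 float32, m along the optical axis (not along the pixel's ray), 0 where there is no reading.
- camera_model(name): a dict with "intrinsics" (3x3 intrinsics, pixels), "origin" and "orientation" of the camera in the world. Camera axes: x right, y down, z forward; pixel columns grow to the right and rows downward; lengths in m; the calibration is good to about 2 mm. A picture is of the moment at which its call begins: read the wrist's pose just before it. camera_model takes no time and is no camera call; for the wrist camera it gives the pose at the moment of the call.
- close_job(): hands the job in, once; it reports no verdict.
Trained networks look in the newest picture that a camera, given by its name, has taken for a name from the list of things; names that differ only in an ending like _2 or _b are one class to them, and where a whole thing is asked for, a point or a joint stands for the part that bears it (a point fixed in the world has none). Each returns a list of dicts, best first, with "confidence" (0 to 1); they miss things now and then, are a little off and sometimes report something else, mostly with a low value. They report only what shows in the picture. A call takes as long as a camera call.
- silhouettes(camera, query): "pixels" (384x512 bool, what is visible of it) and "rect" ([left, top, right, bottom] in pixels, round what is visible of it).
The state is a dict: "time": time; "joint_positions": joint angles; "qvel": joint speeds; "joint_torque": joint torques, N m; "tool_pos": TCP position; "ee_rot": TCP orientation; "wrist_force": force on the tool from outside, world axes, zero at the start; "wrist_torque": the same for the moment, N m; "width": finger opening in m.
Only numpy, scipy, OpenCV 4.12 (cv2) and the standard library are available. Lean on these libraries where they do the work, as an engineer would, in place of code of your own. Each camera call takes 0.05 s, during which the arm holds its last target. There are 200 camera calls.

## Task

Fold both long flaps of the carton well back past upright, take out every specimen and lay it flat, right way up and wholly on the glowing window of the viewing box, none on top of another. Roll the brightness wheel and the colour wheel with a fingertip until the yellow stripe of each stands at its pointers, and fold both flaps of the empty carton down flat again; leave the other things on the table where they are.

Things in the scene. Friction and masses are not known exactly. Their poses are not given: they have to be found in the camera images.
- carton: Brown cardboard shipping carton, open-topped apart from its two long flaps, fixed to the table: outside 210 mm (its x) by 215 mm (its y) by 70 mm high, walls and floor 5 mm thick. Origin at the centre of its underside, z up. The short end flaps (on its -x and +x sides) are already folded down outside the walls.
- flap_left_hinge (a point): middle of the crease of the left flap, on top of the carton's +y wall, 72 mm above the table; the crease runs along the carton's x.
- flap_left (a joint): angle of the left flap about that crease: 0 = shut, level over the carton; 1.57 = upright; grows as it folds up and outwards, to at most 4.2. A 4 mm card, 206 mm along the carton's x, 98 mm from crease to free edge; stays at the angle where it is left (0.4 N at the free edge moves it). Starts half sprung up (0.65 to 1.0). When shut, the two flaps' edges are 15 mm apart.
- flap_right_hinge (a point): the same for the right flap, on top of the carton's -y wall.
- flap_right (a joint): angle of the right flap, mirror image of the left: 0 = shut and level, grows as it folds up and outwards (towards the carton's -y).
- lightbox: White LED viewing box with a blue band, fixed; top face 55 mm above the table. Origin on the table below the centre of its glowing window; z up. Housing from -150 to +115 mm along its x (the -x side, nearest the robot, carries the control strip), 145 mm to either side along y. The window, flush with the top and outlined in grey, is 200 mm along x by 250 mm along y.
- wheel_bright_top (a point): topmost point of the rim of the brightness wheel: a black ribbed edge wheel, 26 mm radius, 16 mm thick, in a narrow slot of the control strip, standing 9 mm proud of the top face: this point is 64 mm above the table. Its axle lies 26 mm below and runs along the box's x, so the rim is rolled left or right, along the box's y. It is the left wheel (box y = +62 mm).
- wheel_bright (a joint): angle of the brightness wheel: 0 = its yellow stripe (6 mm wide, across the rim) is on top, in line with the two yellow pointers beside the slot; grows as the rim's top is rolled towards the box's -y (right, brighter), 26 mm of rim per rad. Range +-2.6, starts at -2.2 to -1.4. Light friction (1 N at the rim), stays where left. White stripes mark 1 and 2 rad either side of the yellow.
- wheel_colour_top (a point): the same point of the colour wheel (warm to cold), the right one (box y = -62 mm).
- wheel_colour (a joint): angle of the colour wheel, the same sense and marks: 0 = yellow stripe on top at the pointers. Starts turned far to cold, at 1.4 to 2.2, so its rim's top must be rolled towards the box's +y (to the left).
- spec0_c (a point): Centre (half-way up, 21 mm above its underside) of the specimen in amber resin: pale blue base plate 84 mm (its x) by 72 mm (its y) by 8 mm, centred on it a resin block 60 mm (x) by 32 mm (y), rising from 8 to 42 mm; 100 to 180 g. Gripped across the 32 mm block, above the base plate. Starts lying upright on the carton's floor; may be absent.
- spec1_c (a point): Centre (half-way up, 21 mm above its underside) of the specimen in green resin: pale blue base plate 84 mm (its x) by 72 mm (its y) by 8 mm, centred on it a resin block 60 mm (x) by 32 mm (y), rising from 8 to 42 mm; 100 to 180 g. Gripped across the 32 mm block, above the base plate. Starts lying upright on the carton's floor; may be absent.
- spec2_c (a point): Centre (half-way up, 21 mm above its underside) of the specimen in cream resin: pale blue base plate 84 mm (its x) by 72 mm (its y) by 8 mm, centred on it a resin block 60 mm (x) by 32 mm (y), rising from 8 to 42 mm; 100 to 180 g. Gripped across the 32 mm block, above the base plate. Starts lying upright on the carton's floor; may be absent.
- spec3_c (a point): Centre (half-way up, 21 mm above its underside) of the specimen in red-brown resin: pale blue base plate 84 mm (its x) by 72 mm (its y) by 8 mm, centred on it a resin block 60 mm (x) by 32 mm (y), rising from 8 to 42 mm; 100 to 180 g. Gripped across the 32 mm block, above the base plate. Starts lying upright on the carton's floor; may be absent.
- bottle_brown: small brown glass bottle with black cap, 48 mm dia, 95 mm tall; a bystander, origin at the centre of its underside.
- bottle_green: small green glass bottle with red cap, 44 mm dia, 85 mm tall; a bystander, origin at the centre of its underside.
- dishes: stack of three closed clear petri dishes, 60 mm dia, 39 mm tall; a bystander, origin at the centre of its underside.
- jar: clear glass jar with white lid, 66 mm dia, 75 mm tall; a bystander, origin at the centre of its underside.
- magnifier: hand lens lying flat, lens rim 76 mm dia and 12 mm thick, black handle 100 mm long towards its -x; a bystander, origin at the centre of its underside.

How it is judged:
On the way, in this order (a step that is already met when the one before it is completed fails the run):
1. both long flaps are folded back past upright (beyond 1.7 rad) (value of joint each of flap_left, flap_right above 1.7 rad), for 0.2 s.
2. every specimen lies upright on the glowing window (x of spec0_c in the frame of lightbox between -0.066 and 0.066 m and y of spec0_c in the frame of lightbox between -0.091 and 0.091 m and z of spec0_c in the frame of lightbox between 0.07 and 0.082 m and angle between each of spec0_c, spec1_c, spec2_c, spec3_c's own z axis and vertical below 0.12 rad and x of spec1_c in the frame of lightbox between -0.066 and 0.066 m and y of spec1_c in the frame of lightbox between -0.091 and 0.091 m and z of spec1_c in the frame of lightbox between 0.07 and 0.082 m and x of spec2_c in the frame of lightbox between -0.066 and 0.066 m and y of spec2_c in the frame of lightbox between -0.091 and 0.091 m and z of spec2_c in the frame of lightbox between 0.07 and 0.082 m and x of spec3_c in the frame of lightbox between -0.066 and 0.066 m and y of spec3_c in the frame of lightbox between -0.091 and 0.091 m and z of spec3_c in the frame of lightbox between 0.07 and 0.082 m), for 0.3 s.
At the end, for the whole second after the job is handed in: Every specimen present lies upright (within 0.12 rad) directly on the window, its centre at least 34 mm inside the window's edge; both wheels are within 0.17 rad (about 4.5 mm of rim) of yellow stripe on top; both flaps are down to below 0.25 rad (all of step 2 and value of joint wheel_bright between -0.17 and 0.17 rad and value of joint wheel_colour between -0.17 and 0.17 rad and value of joint each of flap_left, flap_right below 0.25 rad); the robot touches nothing.
It fails at once if the bottle brown is shifted by more than 40 mm (distance of bottle_brown from where it was at the start of the episode above 0.04 m).
It fails at once if the bottle green is shifted by more than 40 mm (distance of bottle_green from where it was at the start of the episode above 0.04 m).
It fails at once if the dishes is shifted by more than 40 mm (distance of dishes from where it was at the start of the episode above 0.04 m).
It fails at once if the jar is shifted by more than 40 mm (distance of jar from where it was at the start of the episode above 0.04 m).
It fails at once if the magnifier is shifted by more than 40 mm (distance of magnifier from where it was at the start of the episode above 0.04 m).
Of spec0, spec1, spec2, spec3 only 2 to 4 are there at a start; the rules pass over those that are not, and their reading is None.
At some moment in a run one of spec0, spec1, spec2, spec3 may be knocked a few centimetres aside while the robot is not near it.
It also fails if it takes over 210 s, if anything falls off the work surface, if the arm or the gripper's body presses on something with over 40 N, if the wrist force passes 120 N, or if a joint passes its speed limit or range.

## Working session

There is one attempt and no reset: what is moved stays moved. The work goes in short steps, Python scripts to look and compute and a tool call to move; the robot and the scene stay as the last step left them, time stands still between calls to the robot, and variables do not carry over. Pictures are saved under pics/ and viewed, about 12 in all and at most 16, crops included, and the job is handed in when it is done.

Besides the shell and the picture viewer there is one more tool, called after ">>>" in YAML: its name, and indented under it one key for each argument. step_arm: Moves the arm, as the interface text tells. Its arguments: {"type":"object","properties":{"steps":{"type":"array"}},"required":["steps"]}

```bash
mkdir -p pics; ls; cat > h.py <<'E'
from bench import *
import numpy as np, cv2
from scipy.spatial.transform import Rotation as R
def camR(m):
    o=np.array(m["orientation"]); 
    return o if o.shape==(3,3) else R.from_euler('xyz',o).as_matrix()
def shot(n,fn=None):
    m=camera_model(n); p,d=snapshot(n)
    if fn: cv2.imwrite(f'pics/{fn}.png',p[:,:,::-1])
    return p,d,m
def cloud(d,m):
    K=np.array(m["intrinsics"]); v,u=np.mgrid[:d.shape[0],:d.shape[1]]
    c=np.stack([(u-K[0,2])/K[0,0]*d,(v-K[1,2])/K[1,1]*d,d],-1)
    return c@camR(m).T+np.array(m["origin"])
E
python3 - <<'E'
from h import *
o=get_obs(); print({k:np.round(v,3).tolist() for k,v in o.items()})
for n in("scene","side"):
    p,d,m=shot(n,n+'0'); print(n,{k:np.round(v,3).tolist() for k,v in m.items()})
    np.savez(f'{n}0.npz',p=p,d=d,w=cloud(d,m))
a=cv2.imread('pics/scene0.png');b=cv2.imread('pics/side0.png')
cv2.imwrite('pics/both0.png',cv2.resize(np.vstack([a,b]),(800,1200))[:, :])
E
```

```text
pics
{'time': 0.0, 'joint_positions': [-0.103, 0.088, 1.372, 0.0, 1.684, -0.103], 'qvel': [0.001, -0.0, -0.001, -0.0, -0.002, -0.0], 'joint_torque': [0.001, -34.018, -30.242, 0.072, 0.033, -0.0], 'tool_pos': [0.549, 0.0, 0.212], 'ee_rot': [-3.139, -0.0, 1.571], 'wrist_force': [0.055, 0.929, -0.214], 'wrist_torque': [-0.041, 0.002, -0.032], 'width': 0.094}
scene {'intrinsics': [[374.998, 0.0, 258.249], [0.0, 374.998, 188.934], [0.0, 0.0, 1.0]], 'origin': [1.185, 0.547, 1.177], 'orientation': [-2.511, -0.005, 2.344]}
side {'intrinsics': [[407.929, 0.0, 255.924], [0.0, 407.929, 194.552], [0.0, 0.0, 1.0]], 'origin': [0.317, 0.963, 0.982], 'orientation': [-2.307, 0.005, -2.843]}
```

View pics/scene0.png

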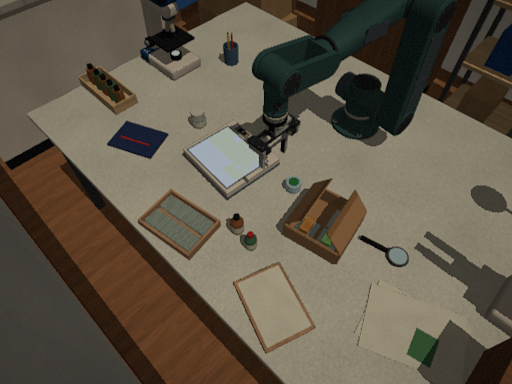

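View pics/side0.png

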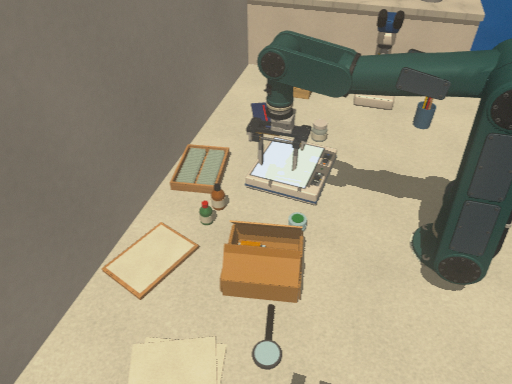

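```bash
python3 - <<'E'
from h import *
for n in("scene","side"):
    shot(n); z=np.load(n+'0.npz'); w=z['w'];p=z['p']
    for q in("carton","lightbox","flap_left","flap_right","bottle_brown","bottle_green","dishes","jar","magnifier","spec0_c","spec1_c","spec2_c","spec3_c"):
        for r in silhouettes(n,q)[:2]:
            mk=cv2.erode(r["pixels"].astype(np.uint8),np.ones((2,2)))>0
            P=w[mk&(z['d']>0)]
            if len(P)<5: print(n,q,r['confidence'],'few');continue
            print(n,q,round(r['confidence'],2),np.round(r['rect']),len(P),'mean',P.mean(0).round(3),'lo',np.percentile(P,3,0).round(3),'hi',np.percentile(P,97,0).round(3))
            if q in('carton','lightbox'):
                S=P[(P[:,2]>.01)&(P[:,2]<.074)] if q=='carton' else P[abs(P[:,2]-.056)<.008]
                c,s,a=cv2.minAreaRect((S[:,:2]*1000).astype(np.float32)); print('   rect',np.round(c),np.round(s),a)
                np.save(f'{n}_{q}.npy',P)
E
```

```text
scene carton 0.89 [281. 180. 372. 265.] 3314 mean [0.532 0.247 0.075] lo [0.422 0.147 0.004] hi [0.643 0.349 0.148]
   rect [527. 239.] [221. 211.] 9.769668579101562
scene lightbox 0.85 [185. 120. 282. 200.] 3591 mean [ 0.57  -0.209  0.054] lo [ 0.436 -0.35   0.027] hi [ 0.68  -0.077  0.061]
   rect [ 548. -221.] [287. 262.] 84.95425415039062
scene flap_left 0.6 [330. 192. 369. 252.] 1057 mean [0.516 0.312 0.112] lo [0.417 0.277 0.078] hi [0.607 0.347 0.147]
scene flap_right 0.77 [287. 179. 333. 224.] 617 mean [0.544 0.169 0.119] lo [0.448 0.131 0.085] hi [0.635 0.205 0.149]
scene flap_right 0.71 [244. 230. 259. 250.] 172 mean [0.768 0.111 0.053] lo [0.75  0.095 0.014] hi [0.781 0.123 0.088]
scene bottle_brown 0.69 [232. 212. 246. 234.] 207 mean [0.756 0.034 0.057] lo [0.736 0.015 0.01 ] hi [0.771 0.046 0.097]
scene bottle_green 0.58 [242. 231. 258. 250.] 144 mean [0.767 0.113 0.055] lo [0.749 0.099 0.02 ] hi [0.781 0.123 0.087]
scene dishes 0.66 [286. 172. 302. 193.] 192 mean [0.473 0.05  0.035] lo [0.444 0.026 0.008] hi [0.495 0.07  0.047]
scene magnifier 0.71 [359. 237. 411. 266.]
[... 1194 characters left out ...]
0.47 [243. 136. 336. 204.] 3681 mean [ 0.535 -0.178  0.052] lo [ 0.416 -0.338  0.019] hi [ 0.666 -0.072  0.061]
side bottle_brown 0.6 [206. 185. 227. 210.] 247 mean [0.741 0.037 0.051] lo [0.725 0.023 0.009] hi [0.76  0.048 0.095]
side bottle_green 0.83 [199. 200. 213. 226.] 227 mean [0.753 0.114 0.046] lo [0.739 0.097 0.008] hi [0.77  0.125 0.086]
side dishes 0.7 [291. 214. 306. 230.] 171 mean [0.462 0.046 0.04 ] lo [0.44  0.023 0.021] hi [0.486 0.068 0.046]
side jar 0.51 [309. 118. 326. 143.] 292 mean [ 0.491 -0.47   0.048] lo [ 0.465 -0.5    0.006] hi [ 0.518 -0.454  0.079]
side magnifier 0.83 [250. 304. 286. 369.] 881 mean [0.442 0.477 0.015] lo [0.407 0.376 0.008] hi [0.469 0.526 0.021]
```

>>> step_arm:
  steps:
    - {"jaw": 0, "tx": 0.05, "ty": -0.01, "tz": -0.05}
    - {"jaw": 0, "tx": 0.1, "ty": -0.02, "tz": -0.1, "az": -0.1}
    - {"jaw": 0, "tx": 0.238, "ty": -0.025, "tz": -0.13, "az": -0.171}
    - {"jaw": 0, "tx": 0.238, "ty": -0.025, "tz": -0.13, "az": -0.171}
    - {"jaw": 0, "tx": 0.238, "ty": -0.025, "tz": -0.13, "az": -0.171}
    - {"jaw": 0, "tx": 0.238, "ty": -0.025, "tz": -0.13, "az": -0.171}
    - {"jaw": 0, "tx": 0.238, "ty": -0.025, "tz": -0.13, "az": -0.171}
    - {"jaw": 0, "tx": 0.238, "ty": -0.025, "tz": -0.13, "az": -0.171}

```text
invalid input
```

```bash
python3 - <<'E'
from h import *
o=get_obs(); print(o['time'],o['tool_pos'],o['ee_rot'])
p,d,m=shot("wrist","w1"); print(m); np.savez('w1.npz',p=p,d=d,w=cloud(d,m))
E
```

```text
1.5 [ 5.50029302e-01 -1.34763195e-05  2.13488233e-01] [3.14149936e+00 5.41227418e-06 1.57079462e+00]
{'intrinsics': array([[265.52703411,   0.        , 254.66598943],
       [  0.        , 265.52703411, 193.0826765 ],
       [  0.        ,   0.        ,   1.        ]]), 'origin': array([0.55020821, 0.07611061, 0.38430223]), 'orientation': array([2.87851692e+00, 1.15403723e-04, 8.45696047e-05])}
```

View pics/w1.png

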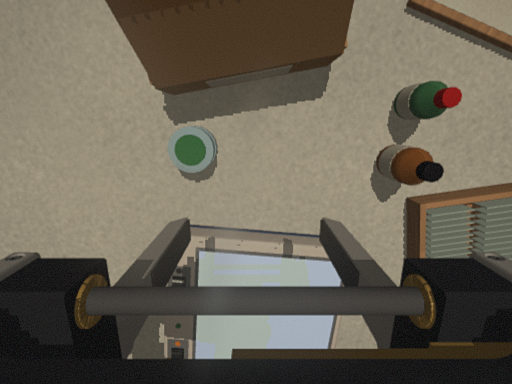

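The move was refused, so this view is still from the start pose. It shows the dishes at (190,150), the bottles at (430,100) and (415,165), and the right flap's outside at the top. I'll resend the move with every key filled in.

>>> step_arm:
  steps:
    - {"jaw": 0, "tx": 0.05, "ty": -0.01, "tz": -0.05, "ax": 0, "ay": 0, "az": 0}
    - {"jaw": 0, "tx": 0.1, "ty": -0.02, "tz": -0.1, "ax": 0, "ay": 0, "az": -0.1}
    - {"jaw": 0, "tx": 0.15, "ty": -0.025, "tz": -0.13, "ax": 0, "ay": 0, "az": -0.171}
    - {"jaw": 0, "tx": 0.2, "ty": -0.025, "tz": -0.13, "ax": 0, "ay": 0, "az": -0.171}
    - {"jaw": 0, "tx": 0.238, "ty": -0.025, "tz": -0.13, "ax": 0, "ay": 0, "az": -0.171}
    - {"jaw": 0, "tx": 0.238, "ty": -0.025, "tz": -0.13, "ax": 0, "ay": 0, "az": -0.171}
    - {"jaw": 0, "tx": 0.238, "ty": -0.025, "tz": -0.13, "ax": 0, "ay": 0, "az": -0.171}

```text
time: 2.25
tool_pos: [0.5245, 0.2419, 0.344]
ee_rot: [3.14, -0.001, 1.748]
wrist_force: [0.2, 0.1, 0.1]
width: 0.0414
```

>>> step_arm:
  steps:
    - {"jaw": 0, "tx": -0.002, "ty": 0, "tz": 0.05, "ax": 0, "ay": 0, "az": 0}
    - {"jaw": 0, "tx": -0.004, "ty": 0, "tz": 0.1, "ax": 0, "ay": 0, "az": 0}
    - {"jaw": 0, "tx": -0.004, "ty": 0, "tz": 0.15, "ax": 0, "ay": 0, "az": 0}
    - {"jaw": 0, "tx": -0.004, "ty": 0, "tz": 0.2, "ax": 0, "ay": 0, "az": 0}
    - {"jaw": 0, "tx": -0.004, "ty": 0, "tz": 0.232, "ax": 0, "ay": 0, "az": 0}
    - {"jaw": 0, "tx": -0.004, "ty": 0, "tz": 0.232, "ax": 0, "ay": 0, "az": 0}

```text
time: 2.85
tool_pos: [0.5214, 0.2356, 0.1052]
ee_rot: [-3.13, 0.001, 1.746]
wrist_force: [-0.3, -0.5, -0.1]
width: 0.0005
```

>>> step_arm:
  steps:
    - {"jaw": 0, "tx": 0.025, "ty": 0, "tz": 0, "ax": 0, "ay": 0, "az": 0}
    - {"jaw": 0, "tx": 0.05, "ty": 0, "tz": 0, "ax": 0, "ay": 0, "az": 0}
    - {"jaw": 0, "tx": 0.075, "ty": 0, "tz": 0, "ax": 0, "ay": 0, "az": 0}
    - {"jaw": 0, "tx": 0.1, "ty": 0, "tz": 0, "ax": 0, "ay": 0, "az": 0}
    - {"jaw": 0, "tx": 0.125, "ty": 0, "tz": 0, "ax": 0, "ay": 0, "az": 0}
    - {"jaw": 0, "tx": 0.15, "ty": 0, "tz": 0, "ax": 0, "ay": 0, "az": 0}
    - {"jaw": 0, "tx": 0.17, "ty": 0, "tz": 0, "ax": 0, "ay": 0, "az": 0}
    - {"jaw": 0, "tx": 0.17, "ty": 0, "tz": 0, "ax": 0, "ay": 0, "az": 0}

```text
time: 3.65
tool_pos: [0.4921, 0.4053, 0.107]
ee_rot: [-3.132, -0.001, 1.749]
wrist_force: [-0.0, 0.3, 0.4]
width: 0.0007
```

>>> step_arm:
  steps:
    - {"jaw": 0, "tx": -0.05, "ty": 0, "tz": 0, "ax": 0, "ay": 0, "az": 0}
    - {"jaw": 0, "tx": -0.1, "ty": 0, "tz": 0, "ax": 0, "ay": 0, "az": 0}
    - {"jaw": 0, "tx": -0.15, "ty": 0, "tz": 0, "ax": 0, "ay": 0, "az": 0}
    - {"jaw": 0, "tx": -0.19, "ty": 0, "tz": 0, "ax": 0, "ay": 0, "az": 0}
    - {"jaw": 0, "tx": -0.22, "ty": 0, "tz": 0, "ax": 0, "ay": 0, "az": 0}
    - {"jaw": 0, "tx": -0.25, "ty": 0, "tz": 0, "ax": 0, "ay": 0, "az": 0}
    - {"jaw": 0, "tx": -0.28, "ty": 0, "tz": 0, "ax": 0, "ay": 0, "az": 0}
    - {"jaw": 0, "tx": -0.28, "ty": 0, "tz": 0, "ax": 0, "ay": 0, "az": 0}

```text
time: 4.45
tool_pos: [0.5425, 0.1257, 0.1078]
ee_rot: [-3.134, 0.001, 1.743]
wrist_force: [-0.4, -0.2, 0.8]
width: 0.0006
```

>>> step_arm:
  steps:
    - {"jaw": 0, "tx": -0.03, "ty": 0, "tz": 0, "ax": 0, "ay": 0, "az": 0}
    - {"jaw": 0, "tx": -0.056, "ty": 0, "tz": 0, "ax": 0, "ay": 0, "az": 0}
    - {"jaw": 0, "tx": -0.056, "ty": 0, "tz": 0, "ax": 0, "ay": 0, "az": 0}
    - {"jaw": 0, "tx": 0, "ty": 0, "tz": -0.05, "ax": 0, "ay": 0, "az": 0}
    - {"jaw": 0.5, "tx": 0.0, "ty": 0, "tz": -0.1, "ax": 0, "ay": 0, "az": 0}
    - {"jaw": 0.5, "tx": 0.02, "ty": 0, "tz": -0.15, "ax": 0, "ay": 0, "az": 0}
    - {"jaw": 0.5, "tx": 0.04, "ty": 0, "tz": -0.2, "ax": 0, "ay": 0, "az": 0}
    - {"jaw": 0.5, "tx": 0.04, "ty": 0, "tz": -0.22, "ax": 0, "ay": 0, "az": 0}

```text
time: 5.25
tool_pos: [0.5361, 0.1683, 0.3304]
ee_rot: [-3.135, -0.0, 1.746]
wrist_force: [0.8, -0.2, 0.9]
width: 0.0295
```

```bash
python3 - <<'E'
from h import *
o=get_obs(); print(o['time'],o['tool_pos'],o['ee_rot'])
p,d,m=shot("wrist","w2"); print(m['origin'],m['orientation']); np.savez('w2.npz',p=p,d=d,w=cloud(d,m))
E
```

```text
5.25 [0.53608467 0.16825355 0.33036845] [-3.13477559e+00 -6.84495694e-05  1.74602748e+00]
[0.5242832  0.2434044  0.50116409] [2.87862539 0.00703579 0.17530555]
```

View pics/w2.png

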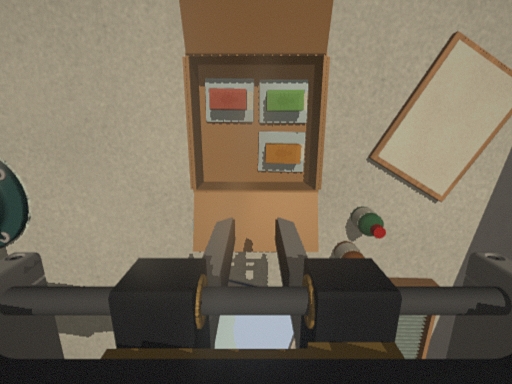

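```bash
cat >> h.py <<'E'
def poses(p,w,zb,roi=None):
    """resin blocks by colour; top at zb+42 -> {name:(xy,yaw,size)}"""
    hsv=cv2.cvtColor(p,cv2.COLOR_RGB2HSV).astype(int); h,s,v=hsv[...,0],hsv[...,1],hsv[...,2]
    top=abs(w[...,2]-(zb+.042))<.008
    if roi is not None: top&=(w[...,0]>roi[0])&(w[...,0]<roi[1])&(w[...,1]>roi[2])&(w[...,1]<roi[3])
    n,l,st,_=cv2.connectedComponentsWithStats(top.astype(np.uint8)); out=[]
    for i in range(1,n):
        if st[i,4]<150: continue
        k=l==i; P=w[k]; c,sz,a=cv2.minAreaRect((P[:,:2]*1000).astype(np.float32))
        if sz[0]<sz[1]: sz=sz[::-1]; a+=90
        out.append((np.round(c),np.round(sz),round((a+90)%180-90,1),P[:,2].mean().round(4),'rgb',p[k].mean(0).round(),st[i,:4]))
    return out
E
python3 - <<'E'
from h import *
z=np.load('w2.npz'); w=z['w']
for r in poses(z['p'],w,.005,(.4,.66,.1,.36)): print(*r)
# carton rim
rim=(abs(w[...,2]-.071)<.004)&(w[...,1]>.1)&(w[...,1]<.37)&(w[...,0]>.38)&(w[...,0]<.68)
P=w[rim]; print(len(P),cv2.minAreaRect((P[:,:2]*1000).astype(np.float32)))
# flap profile in carton frame, col 258 line
for c in (225,258,290):
  col=w[:,c]; 
  for r in list(range(0,75,12))+list(range(175,255,10)): print(c,r,col[r].round(3), end=' ; ')
  print()
for v,u in((120,270),(150,228),(60,228)): print(w[v,u].round(4))
E
```

```text
[524. 235.] [206. 201.] -80.0 0.0471 rgb [79. 62. 44.] [191  58 130 131]
[471. 270.] [59. 31.] 10.1 0.0467 rgb [146.  82.  64.] [209  89  37  21]
[564. 285.] [59. 31.] 10.1 0.0467 rgb [102. 130.  70.] [267  90  37  21]
[577. 199.] [60. 32.] 9.9 0.0466 rgb [150. 101.  49.] [265 144  36  20]
3188 ((523.737548828125, 235.05996704101562), (219.4494171142578, 230.0899200439453), 9.863648414611816)
225 0 [0.455 0.39  0.094] ; 225 12 [0.457 0.377 0.089] ; 225 24 [0.458 0.364 0.086] ; 225 36 [0.46  0.351 0.08 ] ; 225 48 [0.461 0.337 0.076] ; 225 60 [0.459 0.327 0.042] ; 225 72 [0.456 0.315 0.004] ; 225 175 [0.482 0.136 0.005] ; 225 185 [0.488 0.125 0.034] ; 225 195 [0.493 0.118 0.075] ; 225 205 [0.496 0.102 0.08 ] ; 225 215 [0.499 0.087 0.087] ; 225 225 [0.515 0.175 0.337] ; 225 235 [0.517 0.175 0.353] ; 225 245 [0.519 0.175 0.366] ; 
258 0 [0.499 0.397 0.094] ; 258 12 [0.501 0.386 0.088] ; 258 24 [0.503 0.372 0.084] ; 258 36 [0.505 0.36  0.078] ; 258 48 [0.508 0.345 0.076] ; 258 60 [0.51  0.336 0.041] ; 258 72 [0.512 0.325 0.004] ; 258 175 [0.544 0.148 0.006] ; 258 185 [0.546 0.135 0.033] ; 258 195 [0.547 0.128 0.075] ; 258 205 [0.55  0.112 0.08 ] ; 258 215 [0.553 0.097 0.085] ; 258 225 [0.555 0.082 0.093] ; 258 235 [0.558 0.067 0.098] ; 258 245 [0.561 0.051 0.103] ; 
290 0 [0.541 0.405 0.093] ; 290 12 [0.544 0.393 0.088] ; 290 24 [0.547 0.38  0.084] ; 290 36 [0.55  0.367 0.08 ] ; 290 48 [0.554 0.353 0.076] ; 290 60 [0.56  0.345 0.04 ] ; 290 72 [0.566 0.335 0.004] ; 290 175 [0.604 0.158 0.006] ; 290 185 [0.603 0.145 0.032] ; 290 195 [0.599 0.138 0.077] ; 290 205 [0.602 0.121 0.08 ] ; 290 215 [0.605 0.106 0.086] ; 290 225 [0.558 0.182 0.337] ; 290 235 [0.556 0.182 0.353] ; 290 245 [0.554 0.181 0.366] ; 
[0.5471 0.2502 0.014 ]
[0.481  0.184  0.0046]
[0.463  0.3283 0.0404]
```

```bash
cat >> h.py <<'E'
def go(x,y,z,yaw,prev=None):
    """tool-frame shift/turn from the present pose to a tool-down world pose"""
    o=get_obs(); T=R.from_euler('xyz',o['ee_rot']); G=R.from_euler('xyz',[np.pi,0,yaw])
    d=T.inv().apply(np.array([x,y,z])-o['tool_pos']); a=(T.inv()*G).as_rotvec()
    print('t',d.round(4),'a',a.round(3),'time',o['time'],o['tool_pos'].round(4),o['ee_rot'].round(3))
E
python3 -c "
from h import *
go(.577,.199,.2,.175)"
```

```text
t [0.0218 0.0425 0.1398] a [ 0.005 -0.007  1.572] time 5.3 [0.5379 0.1696 0.3394] [ 3.134e+00 -1.000e-03  1.747e+00]
```

>>> step_arm:
  steps:
    - {"jaw": 0.47, "tx": 0.023, "ty": 0.046, "tz": 0.0, "ax": 0, "ay": 0, "az": 0.15}
    - {"jaw": 0.47, "tx": 0.023, "ty": 0.046, "tz": 0.0, "ax": 0, "ay": 0, "az": 0.3}
    - {"jaw": 0.47, "tx": 0.023, "ty": 0.046, "tz": 0.0, "ax": 0, "ay": 0, "az": 0.45}
    - {"jaw": 0.47, "tx": 0.023, "ty": 0.046, "tz": 0.03, "ax": 0, "ay": 0, "az": 0.6}
    - {"jaw": 0.47, "tx": 0.023, "ty": 0.046, "tz": 0.06, "ax": 0, "ay": 0, "az": 0.75}
    - {"jaw": 0.47, "tx": 0.023, "ty": 0.046, "tz": 0.09, "ax": 0, "ay": 0, "az": 0.9}
    - {"jaw": 0.47, "tx": 0.023, "ty": 0.046, "tz": 0.12, "ax": 0, "ay": 0, "az": 1.05}
    - {"jaw": 0.47, "tx": 0.023, "ty": 0.046, "tz": 0.14, "ax": 0, "ay": 0, "az": 1.2}

```text
time: 6.1
tool_pos: [0.5786, 0.2018, 0.1969]
ee_rot: [-3.141, -0.005, 0.542]
wrist_force: [0.1, -0.1, 0.3]
width: 0.0442
```

```bash
python3 -c "
from h import *
go(.577,.199,.1,.175)"
```

```text
t [-0.0032  0.0016  0.0969] a [-0.001 -0.005  0.367] time 6.1 [0.5786 0.2018 0.1969] [-3.141 -0.005  0.542]
```

>>> step_arm:
  steps:
    - {"jaw": 0.47, "tx": -0.003, "ty": 0.0016, "tz": 0.03, "ax": 0, "ay": -0.005, "az": 0.15}
    - {"jaw": 0.47, "tx": -0.003, "ty": 0.0016, "tz": 0.06, "ax": 0, "ay": -0.005, "az": 0.3}
    - {"jaw": 0.47, "tx": -0.003, "ty": 0.0016, "tz": 0.09, "ax": 0, "ay": -0.005, "az": 0.367}
    - {"jaw": 0.47, "tx": -0.003, "ty": 0.0016, "tz": 0.097, "ax": 0, "ay": -0.005, "az": 0.367}
    - {"jaw": 0.47, "tx": -0.003, "ty": 0.0016, "tz": 0.097, "ax": 0, "ay": -0.005, "az": 0.367}

```text
time: 6.6
tool_pos: [0.5759, 0.1997, 0.0986]
ee_rot: [-3.141, 0.004, 0.178]
wrist_force: [-0.1, 0.3, 0.8]
width: 0.0442
```

```bash
python3 -c "
from h import *
go(.577,.199,.026,.175)
p,d,m=shot('wrist'); 
for r in poses(p,cloud(d,m),.005,(.4,.66,.1,.36)): print(*r)"
```

```text
t [0.0012 0.001  0.0726] a [-0.001  0.004  0.003] time 6.6 [0.5759 0.1997 0.0986] [-3.141  0.004  0.178]
[633. 254.] [202.   1.] -79.9 0.0477 rgb [107.  88.  66.] [ 77 133 250   3]
[546. 343.] [116.   3.] 10.0 0.0473 rgb [81. 63. 44.] [ 72 150  33 127]
[593. 144.] [91.  1.] 10.0 0.0473 rgb [97. 73. 48.] [317 151  12 102]
[563. 285.] [60. 33.] 10.3 0.0463 rgb [115. 149.  77.] [136 172  45  67]
[578. 199.] [60. 32.] 9.0 0.0466 rgb [181. 123.  63.] [238 174  38  66]
[433. 176.] [120.  11.] -75.7 0.0458 rgb [86. 64. 42.] [195 333 119  16]
```

Measured positions agree; descending and gripping.

>>> step_arm:
  steps:
    - {"jaw": 0.47, "tx": 0.001, "ty": 0.001, "tz": 0.04, "ax": 0, "ay": 0.004, "az": 0}
    - {"jaw": 0.47, "tx": 0.001, "ty": 0.001, "tz": 0.065, "ax": 0, "ay": 0.004, "az": 0}
    - {"jaw": 0.47, "tx": 0.001, "ty": 0.001, "tz": 0.0725, "ax": 0, "ay": 0.004, "az": 0}
    - {"jaw": 0.1, "tx": 0.001, "ty": 0.001, "tz": 0.0725, "ax": 0, "ay": 0.004, "az": 0}
    - {"jaw": 0.1, "tx": 0.001, "ty": 0.001, "tz": 0.0725, "ax": 0, "ay": 0.004, "az": 0}
    - {"jaw": 0.1, "tx": 0.001, "ty": 0.001, "tz": 0.0725, "ax": 0, "ay": 0.004, "az": 0}
    - {"jaw": 0.1, "tx": 0.001, "ty": 0.001, "tz": 0.0725, "ax": 0, "ay": 0.004, "az": 0}
    - {"jaw": 0.1, "tx": 0.001, "ty": 0.001, "tz": 0.0725, "ax": 0, "ay": 0.004, "az": 0}

```text
time: 7.45
tool_pos: [0.58, 0.1996, 0.0305]
ee_rot: [-3.14, -0.008, 0.177]
wrist_force: [-0.2, 0.3, 5.4]
width: 0.0317
```

>>> step_arm:
  steps:
    - {"jaw": 0.1, "tx": 0, "ty": 0, "tz": -0.04, "ax": 0, "ay": 0, "az": 0}
    - {"jaw": 0.1, "tx": 0, "ty": 0, "tz": -0.08, "ax": 0, "ay": 0, "az": 0}
    - {"jaw": 0.1, "tx": 0, "ty": 0, "tz": -0.12, "ax": 0, "ay": 0, "az": 0}
    - {"jaw": 0.1, "tx": 0, "ty": 0, "tz": -0.16, "ax": 0, "ay": 0, "az": 0}
    - {"jaw": 0.1, "tx": 0, "ty": 0.04, "tz": -0.2, "ax": 0, "ay": 0, "az": 0}
    - {"jaw": 0.1, "tx": 0, "ty": 0.08, "tz": -0.22, "ax": 0, "ay": 0, "az": 0}
    - {"jaw": 0.1, "tx": 0, "ty": 0.12, "tz": -0.22, "ax": 0, "ay": 0, "az": 0.1}
    - {"jaw": 0.1, "tx": 0, "ty": 0.16, "tz": -0.22, "ax": 0, "ay": 0, "az": 0.2}

```text
time: 8.25
tool_pos: [0.6068, 0.04, 0.2518]
ee_rot: [-3.138, -0.01, -0.026]
wrist_force: [0.0, 0.4, -1.7]
width: 0.0318
```

```bash
python3 - <<'E'
from h import *
o=get_obs(); print(o['width'])
# lightbox from start views: window by brightness near z=.055
for n in("scene","side"):
    p,d,m=shot(n,n+'1'); w=cloud(d,m)
    k=(abs(w[...,2]-.056)<.01)&(w[...,0]>.38)&(w[...,0]<.72)&(w[...,1]>-.4)&(w[...,1]<-.04)
    S=w[k]; c,s,a=cv2.minAreaRect((S[:,:2]*1000).astype(np.float32)); print(n,'top',np.round(c,1),np.round(s),a)
    g=k&(p.min(-1)>130); g=cv2.morphologyEx(g.astype(np.uint8),cv2.MORPH_OPEN,np.ones((3,3)))>0
    S=w[g]; c,s,a=cv2.minAreaRect((S[:,:2]*1000).astype(np.float32)); print(n,'bright',np.round(c,1),np.round(s),a)
go(.5635,-.2216,.24,-.09)
E
```

```text
0.031849584301889
scene top [ 546.  -224.7] [295. 266.] 84.69121551513672
scene bright [ 563.7 -225.7] [252. 203.] 85.33583068847656
side top [ 546.3 -224.2] [302. 265.] 85.09371185302734
side bright [ 546.7 -225.9] [299. 264.] 85.025634765625
t [-0.0354  0.2592  0.0093] a [-0.001 -0.007  0.059] time 8.35 [0.6068 0.0364 0.2497] [-3.141 -0.007 -0.031]
```

```bash
python3 -c "
from h import *
go(.6056,-.2844,.16,-.0865)"
```

```text
t [0.008  0.3208 0.0896] a [-0.001 -0.007  0.056] time 8.35 [0.6068 0.0364 0.2497] [-3.141 -0.007 -0.031]
```

>>> step_arm:
  steps:
    - {"jaw": 0.1, "tx": 0.001, "ty": 0.05, "tz": 0.0, "ax": 0, "ay": -0.007, "az": 0.056}
    - {"jaw": 0.1, "tx": 0.002, "ty": 0.1, "tz": 0.0, "ax": 0, "ay": -0.007, "az": 0.056}
    - {"jaw": 0.1, "tx": 0.004, "ty": 0.15, "tz": 0.02, "ax": 0, "ay": -0.007, "az": 0.056}
    - {"jaw": 0.1, "tx": 0.005, "ty": 0.19, "tz": 0.04, "ax": 0, "ay": -0.007, "az": 0.056}
    - {"jaw": 0.1, "tx": 0.006, "ty": 0.23, "tz": 0.06, "ax": 0, "ay": -0.007, "az": 0.056}
    - {"jaw": 0.1, "tx": 0.007, "ty": 0.27, "tz": 0.08, "ax": 0, "ay": -0.007, "az": 0.056}
    - {"jaw": 0.1, "tx": 0.008, "ty": 0.31, "tz": 0.09, "ax": 0, "ay": -0.007, "az": 0.056}
    - {"jaw": 0.1, "tx": 0.008, "ty": 0.321, "tz": 0.09, "ax": 0, "ay": -0.007, "az": 0.056}

```text
time: 9.15
tool_pos: [0.6035, -0.2875, 0.1553]
ee_rot: [-3.139, 0.006, -0.09]
wrist_force: [-0.3, 0.6, -2.1]
width: 0.032
```

```bash
python3 -c "
from h import *
go(.6056,-.2844,.081,-.0865)"
```

```text
t [ 0.0023 -0.0031  0.0743] a [-0.002  0.006 -0.003] time 9.15 [ 0.6035 -0.2875  0.1553] [-3.139  0.006 -0.09 ]
```

>>> step_arm:
  steps:
    - {"jaw": 0.1, "tx": 0.002, "ty": -0.003, "tz": 0.04, "ax": 0, "ay": 0.006, "az": 0}
    - {"jaw": 0.1, "tx": 0.002, "ty": -0.003, "tz": 0.065, "ax": 0, "ay": 0.006, "az": 0}
    - {"jaw": 0.1, "tx": 0.002, "ty": -0.003, "tz": 0.07, "ax": 0, "ay": 0.006, "az": 0}
    - {"jaw": 0.1, "tx": 0.002, "ty": -0.003, "tz": 0.07, "ax": 0, "ay": 0.006, "az": 0}
    - {"jaw": 0.1, "tx": 0.002, "ty": -0.003, "tz": 0.07, "ax": 0, "ay": 0.006, "az": 0}

```text
time: 9.65
tool_pos: [0.6066, -0.2842, 0.0875]
ee_rot: [-3.14, -0.003, -0.089]
wrist_force: [-0.0, -0.2, -0.4]
width: 0.0319
```

```bash
python3 - <<'E'
from h import *
go(.6056,-.2844,.0805,-.0865)
p,d,m=shot('scene'); w=cloud(d,m)
for r in poses(p,w,.06,(.4,.7,-.4,0)): print(*r)
go(.6056,-.2844,.0805,-.0865); print(get_obs()['wrist_force'])
E
```

```text
t [-0.001   0.0003  0.007 ] a [-0.001 -0.003 -0.002] time 9.65 [ 0.6066 -0.2842  0.0875] [-3.14e+00 -3.00e-03 -8.90e-02]
t [-0.0012  0.      0.0074] a [-0.001 -0.004 -0.003] time 9.7 [ 0.6068 -0.2845  0.0879] [-3.141 -0.004 -0.089]
[-0.40987319 -0.16011149 -1.57054097]
```

>>> step_arm:
  steps:
    - {"jaw": 0.1, "tx": -0.001, "ty": 0, "tz": 0.003, "ax": 0, "ay": -0.003, "az": 0}
    - {"jaw": 0.1, "tx": -0.001, "ty": 0, "tz": 0.006, "ax": 0, "ay": -0.003, "az": 0}
    - {"jaw": 0.1, "tx": -0.001, "ty": 0, "tz": 0.007, "ax": 0, "ay": -0.003, "az": 0}
    - {"jaw": 0.1, "tx": -0.001, "ty": 0, "tz": 0.007, "ax": 0, "ay": -0.003, "az": 0}

```text
time: 10.1
tool_pos: [0.6058, -0.2843, 0.0808]
ee_rot: [-3.141, -0.001, -0.089]
wrist_force: [-0.2, 0.6, -0.8]
width: 0.0319
```

>>> step_arm:
  steps:
    - {"jaw": 0.1, "tx": 0, "ty": 0, "tz": 0.0025, "ax": 0, "ay": 0, "az": 0}
    - {"jaw": 0.1, "tx": 0, "ty": 0, "tz": 0.0025, "ax": 0, "ay": 0, "az": 0}
    - {"jaw": 0.47, "tx": 0, "ty": 0, "tz": 0.0015, "ax": 0, "ay": 0, "az": 0}
    - {"jaw": 0.47, "tx": 0, "ty": 0, "tz": 0.001, "ax": 0, "ay": 0, "az": 0}
    - {"jaw": 0.47, "tx": 0, "ty": 0, "tz": 0, "ax": 0, "ay": 0, "az": 0}
    - {"jaw": 0.47, "tx": 0, "ty": 0, "tz": -0.04, "ax": 0, "ay": 0, "az": 0}
    - {"jaw": 0.47, "tx": 0, "ty": 0, "tz": -0.09, "ax": 0, "ay": 0, "az": 0}
    - {"jaw": 0.47, "tx": 0, "ty": 0, "tz": -0.14, "ax": 0, "ay": 0, "az": 0}

```text
time: 10.9
tool_pos: [0.6051, -0.2842, 0.2211]
ee_rot: [-3.139, 0.002, -0.089]
wrist_force: [0.6, -0.8, -0.8]
width: 0.0442
```

```bash
python3 - <<'E'
from h import *
for n in('scene','wrist'):
    p,d,m=shot(n,n+'2'); w=cloud(d,m)
    for r in poses(p,w,.055,(.4,.7,-.4,0)): print(n,*r)
    for r in poses(p,w,.005,(.4,.66,.12,.36)): print(n,*r)
go(.564,.285,.25,.175)
E
```

```text
scene [630. 255.] [215.  14.] -78.6 0.0475 rgb [61. 43. 27.] [283 227  57  33]
scene [564. 286.] [61. 32.] 11.6 0.0477 rgb [71. 98. 49.] [321 227  16  18]
wrist [ 604. -284.] [59. 31.] -5.7 0.0966 rgb [154. 116.  86.] [240 168  27  49]
t [-0.0951 -0.5648 -0.0236] a [ 0.009 -0.016 -0.264] time 11.0 [ 0.6088 -0.2862  0.2316] [ 3.135 -0.017 -0.089]
```

View pics/scene2.png

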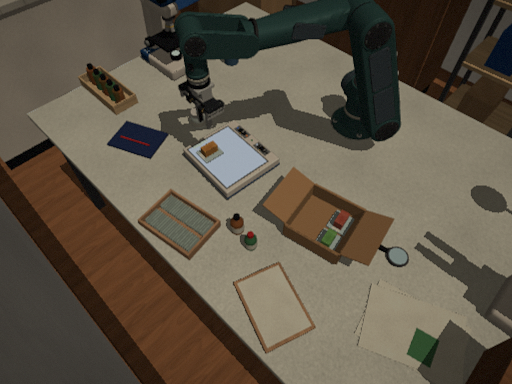

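Amber lies on the window at about (0.604, -0.284); in the picture it is at (210,150). Red and green are still in the carton at (342,218) and (328,237). Green is next.

>>> step_arm:
  steps:
    - {"jaw": 0.47, "tx": -0.008, "ty": -0.05, "tz": -0.03, "ax": 0, "ay": 0, "az": 0}
    - {"jaw": 0.47, "tx": -0.016, "ty": -0.1, "tz": -0.03, "ax": 0, "ay": 0, "az": 0}
    - {"jaw": 0.47, "tx": -0.025, "ty": -0.15, "tz": -0.03, "ax": 0, "ay": 0, "az": 0}
    - {"jaw": 0.47, "tx": -0.033, "ty": -0.2, "tz": -0.03, "ax": 0, "ay": 0, "az": 0}
    - {"jaw": 0.47, "tx": -0.042, "ty": -0.25, "tz": -0.03, "ax": 0, "ay": 0, "az": -0.07}
    - {"jaw": 0.47, "tx": -0.05, "ty": -0.3, "tz": -0.03, "ax": 0, "ay": 0, "az": -0.14}
    - {"jaw": 0.47, "tx": -0.058, "ty": -0.35, "tz": -0.03, "ax": 0, "ay": 0, "az": -0.2}
    - {"jaw": 0.47, "tx": -0.066, "ty": -0.4, "tz": -0.03, "ax": 0, "ay": 0, "az": -0.264}

```text
time: 11.8
tool_pos: [0.5787, 0.1047, 0.2575]
ee_rot: [3.131, -0.014, 0.178]
wrist_force: [0.4, 0.1, 0.5]
width: 0.0439
```

```bash
python3 -c "
from h import *
go(.5635,.285,.1,.177)"
```

```text
t [ 0.0147 -0.1818  0.1558] a [ 0.011 -0.014  0.   ] time 11.8 [0.5787 0.1047 0.2575] [ 3.131 -0.014  0.178]
```

>>> step_arm:
  steps:
    - {"jaw": 0.47, "tx": 0.005, "ty": -0.05, "tz": 0.0, "ax": 0.011, "ay": -0.014, "az": 0}
    - {"jaw": 0.47, "tx": 0.01, "ty": -0.1, "tz": 0.0, "ax": 0.011, "ay": -0.014, "az": 0}
    - {"jaw": 0.47, "tx": 0.0147, "ty": -0.15, "tz": 0.04, "ax": 0.011, "ay": -0.014, "az": 0}
    - {"jaw": 0.47, "tx": 0.0147, "ty": -0.182, "tz": 0.08, "ax": 0.011, "ay": -0.014, "az": 0}
    - {"jaw": 0.47, "tx": 0.0147, "ty": -0.182, "tz": 0.12, "ax": 0.011, "ay": -0.014, "az": 0}
    - {"jaw": 0.47, "tx": 0.0147, "ty": -0.182, "tz": 0.156, "ax": 0.011, "ay": -0.014, "az": 0}
    - {"jaw": 0.47, "tx": 0.0147, "ty": -0.182, "tz": 0.156, "ax": 0.011, "ay": -0.014, "az": 0}

```text
time: 12.5
tool_pos: [0.5583, 0.2839, 0.0909]
ee_rot: [3.139, 0.016, 0.179]
wrist_force: [-0.1, -1.2, -0.4]
width: 0.0438
```

```bash
python3 - <<'E'
from h import *
p,d,m=shot('wrist')
for r in poses(p,cloud(d,m),.005,(.4,.66,.1,.36)): 
    if r[1][1]>20: print(*r)
go(.5635,.285,.03,.177)
E
```

```text
[564. 285.] [60. 32.] 10.3 0.0466 rgb [119. 153.  81.] [236 171  39  68]
t [ 0.0032 -0.0003  0.0655] a [0.001 0.008 0.001] time 12.55 [0.5609 0.2844 0.0955] [3.14  0.008 0.178]
```

>>> step_arm:
  steps:
    - {"jaw": 0.47, "tx": 0.003, "ty": 0, "tz": 0.035, "ax": 0, "ay": 0.006, "az": 0}
    - {"jaw": 0.47, "tx": 0.003, "ty": 0, "tz": 0.058, "ax": 0, "ay": 0.006, "az": 0}
    - {"jaw": 0.47, "tx": 0.003, "ty": 0, "tz": 0.0645, "ax": 0, "ay": 0.006, "az": 0}
    - {"jaw": 0.47, "tx": 0.003, "ty": 0, "tz": 0.0645, "ax": 0, "ay": 0.006, "az": 0}
    - {"jaw": 0.1, "tx": 0.003, "ty": 0, "tz": 0.0645, "ax": 0, "ay": 0.006, "az": 0}
    - {"jaw": 0.1, "tx": 0.003, "ty": 0, "tz": 0.0645, "ax": 0, "ay": 0.006, "az": 0}
    - {"jaw": 0.1, "tx": 0.003, "ty": 0, "tz": 0.0645, "ax": 0, "ay": 0.006, "az": 0}
    - {"jaw": 0.1, "tx": 0.003, "ty": 0, "tz": 0.0645, "ax": 0, "ay": 0.006, "az": 0}

```text
time: 13.35
tool_pos: [0.5652, 0.2852, 0.034]
ee_rot: [3.141, -0.003, 0.178]
wrist_force: [0.3, -1.3, 6.4]
width: 0.0318
```

>>> step_arm:
  steps:
    - {"jaw": 0.1, "tx": 0, "ty": 0, "tz": -0.04, "ax": 0, "ay": 0, "az": 0}
    - {"jaw": 0.1, "tx": 0, "ty": 0, "tz": -0.08, "ax": 0, "ay": 0, "az": 0}
    - {"jaw": 0.1, "tx": 0, "ty": 0, "tz": -0.12, "ax": 0, "ay": 0, "az": 0}
    - {"jaw": 0.1, "tx": 0, "ty": 0, "tz": -0.16, "ax": 0, "ay": 0, "az": 0}
    - {"jaw": 0.1, "tx": 0, "ty": 0.04, "tz": -0.2, "ax": 0, "ay": 0, "az": 0}
    - {"jaw": 0.1, "tx": 0, "ty": 0.08, "tz": -0.22, "ax": 0, "ay": 0, "az": 0.05}
    - {"jaw": 0.1, "tx": 0, "ty": 0.12, "tz": -0.22, "ax": 0, "ay": 0, "az": 0.15}
    - {"jaw": 0.1, "tx": 0, "ty": 0.16, "tz": -0.22, "ax": 0, "ay": 0, "az": 0.264}

```text
time: 14.15
tool_pos: [0.5933, 0.1265, 0.256]
ee_rot: [-3.141, -0.006, -0.09]
wrist_force: [0.0, 0.2, -1.2]
width: 0.0317
```

```bash
python3 -c "
from h import *
go(.6151,-.1748,.16,-.0865)"
```

```text
t [0.0482 0.2982 0.096 ] a [-0.001 -0.006 -0.004] time 14.15 [0.5933 0.1265 0.256 ] [-3.141 -0.006 -0.09 ]
```

>>> step_arm:
  steps:
    - {"jaw": 0.1, "tx": 0.008, "ty": 0.05, "tz": 0.0, "ax": 0, "ay": -0.006, "az": 0}
    - {"jaw": 0.1, "tx": 0.016, "ty": 0.1, "tz": 0.0, "ax": 0, "ay": -0.006, "az": 0}
    - {"jaw": 0.1, "tx": 0.024, "ty": 0.15, "tz": 0.0, "ax": 0, "ay": -0.006, "az": 0}
    - {"jaw": 0.1, "tx": 0.032, "ty": 0.2, "tz": 0.02, "ax": 0, "ay": -0.006, "az": 0}
    - {"jaw": 0.1, "tx": 0.04, "ty": 0.24, "tz": 0.05, "ax": 0, "ay": -0.006, "az": 0}
    - {"jaw": 0.1, "tx": 0.046, "ty": 0.28, "tz": 0.08, "ax": 0, "ay": -0.006, "az": 0}
    - {"jaw": 0.1, "tx": 0.048, "ty": 0.298, "tz": 0.096, "ax": 0, "ay": -0.006, "az": 0}
    - {"jaw": 0.1, "tx": 0.048, "ty": 0.298, "tz": 0.096, "ax": 0, "ay": -0.006, "az": 0}

```text
time: 14.95
tool_pos: [0.612, -0.1774, 0.1544]
ee_rot: [-3.14, 0.01, -0.095]
wrist_force: [-0.7, 0.6, -1.5]
width: 0.032
```

```bash
python3 -c "
from h import *
snapshot('side')
go(.6151,-.1748,.085,-.0865)"
```

```text
t [ 0.0022 -0.0007  0.072 ] a [-0.003  0.006 -0.006] time 15.0 [ 0.6132 -0.1755  0.157 ] [-3.139  0.006 -0.093]
```

>>> step_arm:
  steps:
    - {"jaw": 0.1, "tx": 0.002, "ty": 0, "tz": 0.04, "ax": 0, "ay": 0.003, "az": -0.005}
    - {"jaw": 0.1, "tx": 0.002, "ty": 0, "tz": 0.062, "ax": 0, "ay": 0.003, "az": -0.005}
    - {"jaw": 0.1, "tx": 0.002, "ty": 0, "tz": 0.07, "ax": 0, "ay": 0.003, "az": -0.005}
    - {"jaw": 0.1, "tx": 0.002, "ty": 0, "tz": 0.072, "ax": 0, "ay": 0.003, "az": -0.005}
    - {"jaw": 0.1, "tx": 0.002, "ty": 0, "tz": 0.0725, "ax": 0, "ay": 0.003, "az": -0.005}
    - {"jaw": 0.1, "tx": 0.002, "ty": 0, "tz": 0.0725, "ax": 0, "ay": 0.003, "az": -0.005}

```text
time: 15.6
tool_pos: [0.6162, -0.1755, 0.0869]
ee_rot: [-3.14, -0.001, -0.087]
wrist_force: [0.4, 0.0, -1.0]
width: 0.0319
```

>>> step_arm:
  steps:
    - {"jaw": 0.1, "tx": 0, "ty": 0, "tz": 0.002, "ax": 0, "ay": 0, "az": 0}
    - {"jaw": 0.1, "tx": 0, "ty": 0, "tz": 0.004, "ax": 0, "ay": 0, "az": 0}
    - {"jaw": 0.1, "tx": 0, "ty": 0, "tz": 0.004, "ax": 0, "ay": 0, "az": 0}
    - {"jaw": 0.1, "tx": 0, "ty": 0, "tz": 0.004, "ax": 0, "ay": 0, "az": 0}

```text
time: 16.0
tool_pos: [0.617, -0.1757, 0.0841]
ee_rot: [-3.14, -0.004, -0.087]
wrist_force: [1.4, 0.1, 3.2]
width: 0.0316
```

Contact is felt at 3.2 N, so I'll release and retreat.

>>> step_arm:
  steps:
    - {"jaw": 0.47, "tx": 0, "ty": 0, "tz": 0.0, "ax": 0, "ay": 0, "az": 0}
    - {"jaw": 0.47, "tx": 0, "ty": 0, "tz": 0.0, "ax": 0, "ay": 0, "az": 0}
    - {"jaw": 0.47, "tx": 0, "ty": 0, "tz": 0, "ax": 0, "ay": 0, "az": 0}
    - {"jaw": 0.47, "tx": 0, "ty": 0, "tz": -0.04, "ax": 0, "ay": 0, "az": 0}
    - {"jaw": 0.47, "tx": 0, "ty": 0, "tz": -0.09, "ax": 0, "ay": 0, "az": 0}
    - {"jaw": 0.47, "tx": 0, "ty": 0, "tz": -0.14, "ax": 0, "ay": 0, "az": 0}
    - {"jaw": 0.47, "tx": -0.02, "ty": -0.03, "tz": -0.18, "ax": 0, "ay": 0, "az": 0}
    - {"jaw": 0.47, "tx": -0.04, "ty": -0.07, "tz": -0.18, "ax": 0, "ay": 0, "az": 0}

```text
time: 16.8
tool_pos: [0.5846, -0.1044, 0.2709]
ee_rot: [3.14, -0.015, -0.091]
wrist_force: [0.3, 1.2, 0.5]
width: 0.044
```

```bash
python3 - <<'E'
from h import *
for n in('wrist','scene'):
    p,d,m=shot(n); w=cloud(d,m)
    for r in poses(p,w,.055,(.4,.7,-.4,0))+poses(p,w,.005,(.41,.64,.13,.35)):
        if r[1][1]>15: print(n,*r)
go(.471,.270,.2,.177)
E
```

```text
wrist [ 615. -175.] [58. 32.] -5.3 0.0966 rgb [ 99. 130.  76.] [293 132  28  46]
wrist [ 603. -283.] [59. 33.] -5.6 0.0963 rgb [147.  96.  39.] [374 133  32  46]
wrist [471. 270.] [60. 33.] 10.0 0.0447 rgb [106.  56.  43.] [ 18 244  37  35]
t [-0.1416 -0.3582  0.0673] a [-0.001 -0.009 -0.26 ] time 16.9 [ 0.582  -0.0987  0.2676] [-3.139 -0.008 -0.083]
```

>>> step_arm:
  steps:
    - {"jaw": 0.47, "tx": -0.02, "ty": -0.05, "tz": 0.0, "ax": 0, "ay": 0, "az": 0}
    - {"jaw": 0.47, "tx": -0.04, "ty": -0.1, "tz": 0.0, "ax": 0, "ay": 0, "az": 0}
    - {"jaw": 0.47, "tx": -0.06, "ty": -0.15, "tz": 0.0, "ax": 0, "ay": 0, "az": -0.04}
    - {"jaw": 0.47, "tx": -0.08, "ty": -0.2, "tz": 0.0, "ax": 0, "ay": 0, "az": -0.09}
    - {"jaw": 0.47, "tx": -0.1, "ty": -0.25, "tz": 0.0, "ax": 0, "ay": 0, "az": -0.13}
    - {"jaw": 0.47, "tx": -0.12, "ty": -0.3, "tz": 0.01, "ax": 0, "ay": 0, "az": -0.18}
    - {"jaw": 0.47, "tx": -0.14, "ty": -0.345, "tz": 0.03, "ax": 0, "ay": -0.009, "az": -0.24}
    - {"jaw": 0.47, "tx": -0.1416, "ty": -0.358, "tz": 0.06, "ax": 0, "ay": -0.009, "az": -0.26}

```text
time: 17.7
tool_pos: [0.4726, 0.2676, 0.2142]
ee_rot: [-3.139, -0.006, 0.18]
wrist_force: [0.4, 0.6, -0.1]
width: 0.0442
```

```bash
python3 -c "
from h import *
go(.471,.270,.1,.176)"
```

```text
t [-0.0019 -0.0024  0.1142] a [-0.003 -0.006  0.004] time 17.7 [0.4726 0.2676 0.2142] [-3.139 -0.006  0.18 ]
```

>>> step_arm:
  steps:
    - {"jaw": 0.47, "tx": -0.002, "ty": -0.002, "tz": 0.04, "ax": 0, "ay": -0.006, "az": 0.004}
    - {"jaw": 0.47, "tx": -0.002, "ty": -0.002, "tz": 0.08, "ax": 0, "ay": -0.006, "az": 0.004}
    - {"jaw": 0.47, "tx": -0.002, "ty": -0.002, "tz": 0.114, "ax": 0, "ay": -0.006, "az": 0.004}
    - {"jaw": 0.47, "tx": -0.002, "ty": -0.002, "tz": 0.114, "ax": 0, "ay": -0.006, "az": 0.004}

```text
time: 18.1
tool_pos: [0.4667, 0.2676, 0.0933]
ee_rot: [3.141, 0.014, 0.176]
wrist_force: [-1.1, -0.0, -0.0]
width: 0.0441
```

```bash
python3 - <<'E'
from h import *
p,d,m=shot('wrist')
for r in poses(p,cloud(d,m),.005,(.4,.66,.1,.36)): 
    if r[1][1]>20: print(*r)
go(.471,.270,.033,.176)
E
```

```text
[524. 235.] [207. 202.] -80.1 0.0473 rgb [102.  76.  49.] [166   6 304 263]
[471. 271.] [60. 32.] 9.0 0.0465 rgb [204. 113.  87.] [234 171  38  68]
t [ 0.0028 -0.0011  0.0639] a [-0.001  0.007  0.   ] time 18.15 [0.4689 0.2684 0.097 ] [-3.141  0.007  0.176]
```

>>> step_arm:
  steps:
    - {"jaw": 0.47, "tx": 0.002, "ty": -0.001, "tz": 0.035, "ax": 0, "ay": 0.005, "az": 0}
    - {"jaw": 0.47, "tx": 0.002, "ty": -0.001, "tz": 0.056, "ax": 0, "ay": 0.005, "az": 0}
    - {"jaw": 0.47, "tx": 0.002, "ty": -0.001, "tz": 0.063, "ax": 0, "ay": 0.005, "az": 0}
    - {"jaw": 0.47, "tx": 0.002, "ty": -0.001, "tz": 0.063, "ax": 0, "ay": 0.005, "az": 0}
    - {"jaw": 0.1, "tx": 0.002, "ty": -0.001, "tz": 0.063, "ax": 0, "ay": 0.005, "az": 0}
    - {"jaw": 0.1, "tx": 0.002, "ty": -0.001, "tz": 0.063, "ax": 0, "ay": 0.005, "az": 0}
    - {"jaw": 0.1, "tx": 0.002, "ty": -0.001, "tz": 0.063, "ax": 0, "ay": 0.005, "az": 0}
    - {"jaw": 0.1, "tx": 0.002, "ty": -0.001, "tz": 0.063, "ax": 0, "ay": 0.005, "az": 0}

```text
time: 18.95
tool_pos: [0.4719, 0.2704, 0.0364]
ee_rot: [-3.14, -0.002, 0.176]
wrist_force: [0.1, 0.1, 6.1]
width: 0.0322
```

>>> step_arm:
  steps:
    - {"jaw": 0.1, "tx": 0, "ty": 0, "tz": -0.04, "ax": 0, "ay": 0, "az": 0}
    - {"jaw": 0.1, "tx": 0, "ty": 0, "tz": -0.08, "ax": 0, "ay": 0, "az": 0}
    - {"jaw": 0.1, "tx": 0, "ty": 0, "tz": -0.12, "ax": 0, "ay": 0, "az": 0}
    - {"jaw": 0.1, "tx": 0, "ty": 0, "tz": -0.16, "ax": 0, "ay": 0, "az": 0}
    - {"jaw": 0.1, "tx": 0, "ty": 0.04, "tz": -0.2, "ax": 0, "ay": 0, "az": 0}
    - {"jaw": 0.1, "tx": 0, "ty": 0.08, "tz": -0.22, "ax": 0, "ay": 0, "az": 0.05}
    - {"jaw": 0.1, "tx": 0, "ty": 0.12, "tz": -0.22, "ax": 0, "ay": 0, "az": 0.15}
    - {"jaw": 0.1, "tx": 0, "ty": 0.16, "tz": -0.22, "ax": 0, "ay": 0, "az": 0.264}

```text
time: 19.75
tool_pos: [0.4999, 0.111, 0.2575]
ee_rot: [-3.139, -0.004, -0.092]
wrist_force: [-0.4, 1.1, -2.0]
width: 0.0319
```

```bash
python3 -c "
from h import *
p,d,m=shot('scene'); w=cloud(d,m)
for r in poses(p,w,.055,(.4,.7,-.4,0)):
    print(*r)
go(.5137,-.2212,.16,-.0865)"
```

```text
t [0.0459 0.3227 0.0979] a [ 0.004 -0.004 -0.016] time 19.8 [0.5007 0.1049 0.2565] [ 3.138 -0.004 -0.102]
```

>>> step_arm:
  steps:
    - {"jaw": 0.1, "tx": 0.008, "ty": 0.05, "tz": 0.0, "ax": 0, "ay": -0.004, "az": -0.016}
    - {"jaw": 0.1, "tx": 0.016, "ty": 0.1, "tz": 0.0, "ax": 0, "ay": -0.004, "az": -0.016}
    - {"jaw": 0.1, "tx": 0.024, "ty": 0.15, "tz": 0.0, "ax": 0, "ay": -0.004, "az": -0.016}
    - {"jaw": 0.1, "tx": 0.032, "ty": 0.2, "tz": 0.0, "ax": 0, "ay": -0.004, "az": -0.016}
    - {"jaw": 0.1, "tx": 0.04, "ty": 0.25, "tz": 0.02, "ax": 0, "ay": -0.004, "az": -0.016}
    - {"jaw": 0.1, "tx": 0.044, "ty": 0.3, "tz": 0.06, "ax": 0, "ay": -0.004, "az": -0.016}
    - {"jaw": 0.1, "tx": 0.046, "ty": 0.323, "tz": 0.09, "ax": 0, "ay": -0.004, "az": -0.016}
    - {"jaw": 0.1, "tx": 0.046, "ty": 0.323, "tz": 0.098, "ax": 0, "ay": -0.004, "az": -0.016}

```text
time: 20.6
tool_pos: [0.5116, -0.224, 0.1556]
ee_rot: [3.139, 0.006, -0.09]
wrist_force: [0.3, -0.3, -2.3]
width: 0.0317
```

```bash
python3 -c "
from h import *
snapshot('side')
go(.5137,-.2212,.0875,-.0865)"
```

```text
t [ 0.0038 -0.0026  0.0652] a [ 0.001  0.011 -0.003] time 20.65 [ 0.5104 -0.2235  0.1527] [ 3.141  0.011 -0.09 ]
```

>>> step_arm:
  steps:
    - {"jaw": 0.1, "tx": 0.003, "ty": -0.002, "tz": 0.035, "ax": 0, "ay": 0.006, "az": -0.003}
    - {"jaw": 0.1, "tx": 0.003, "ty": -0.002, "tz": 0.057, "ax": 0, "ay": 0.006, "az": -0.003}
    - {"jaw": 0.1, "tx": 0.003, "ty": -0.002, "tz": 0.064, "ax": 0, "ay": 0.006, "az": -0.003}
    - {"jaw": 0.1, "tx": 0.003, "ty": -0.002, "tz": 0.066, "ax": 0, "ay": 0.006, "az": -0.003}
    - {"jaw": 0.1, "tx": 0.003, "ty": -0.002, "tz": 0.067, "ax": 0, "ay": 0.006, "az": -0.003}
    - {"jaw": 0.1, "tx": 0.003, "ty": -0.002, "tz": 0.067, "ax": 0, "ay": 0.006, "az": -0.003}

```text
time: 21.25
tool_pos: [0.5139, -0.2218, 0.0871]
ee_rot: [3.14, 0.002, -0.086]
wrist_force: [0.4, -0.8, -0.7]
width: 0.0317
```

>>> step_arm:
  steps:
    - {"jaw": 0.1, "tx": 0, "ty": 0, "tz": 0.002, "ax": 0, "ay": 0, "az": 0}
    - {"jaw": 0.1, "tx": 0, "ty": 0, "tz": 0.002, "ax": 0, "ay": 0, "az": 0}
    - {"jaw": 0.1, "tx": 0, "ty": 0, "tz": 0.002, "ax": 0, "ay": 0, "az": 0}

```text
time: 21.55
tool_pos: [0.5145, -0.222, 0.0865]
ee_rot: [3.139, 0.0, -0.086]
wrist_force: [-0.2, 0.7, 4.7]
width: 0.032
```

>>> step_arm:
  steps:
    - {"jaw": 0.47, "tx": 0, "ty": 0, "tz": 0.0, "ax": 0, "ay": 0, "az": 0}
    - {"jaw": 0.47, "tx": 0, "ty": 0, "tz": 0.0, "ax": 0, "ay": 0, "az": 0}
    - {"jaw": 0.47, "tx": 0, "ty": 0, "tz": 0, "ax": 0, "ay": 0, "az": 0}
    - {"jaw": 0.47, "tx": 0, "ty": 0, "tz": -0.04, "ax": 0, "ay": 0, "az": 0}
    - {"jaw": 0.3, "tx": -0.02, "ty": 0, "tz": -0.09, "ax": 0, "ay": 0, "az": 0}
    - {"jaw": 0, "tx": -0.06, "ty": 0, "tz": -0.12, "ax": 0, "ay": 0, "az": 0}
    - {"jaw": 0, "tx": -0.11, "ty": 0, "tz": -0.12, "ax": 0, "ay": 0, "az": 0}
    - {"jaw": 0, "tx": -0.13, "ty": 0, "tz": -0.12, "ax": 0, "ay": 0, "az": 0}

```text
time: 22.35
tool_pos: [0.3831, -0.2105, 0.2083]
ee_rot: [3.137, -0.002, -0.087]
wrist_force: [0.4, -0.8, -0.1]
width: 0.0155
```

```bash
python3 - <<'E'
from h import *
p,d,m=shot('wrist','w5'); w=cloud(d,m); np.savez('w5.npz',p=p,d=d,w=w)
for r in poses(p,w,.055,(.4,.7,-.4,0)): 
    if r[1][1]>20: print(*r)
k=(w[...,2]>.058)&(w[...,2]<.07)&(w[...,0]>.39)&(w[...,0]<.48)&(w[...,1]>-.36)&(w[...,1]<-.07)
n,l,st,c=cv2.connectedComponentsWithStats(k.astype(np.uint8))
for i in range(1,n):
    if st[i,4]>15: P=w[l==i]; print(st[i],P.mean(0).round(4),P.max(0).round(4),P.min(0).round(4))
go(.4444,-.1529,.1,1.484)
cv2.imwrite('pics/w5c.png',cv2.resize(cv2.imread('pics/w5.png'),(800,600)))
E
```

```text
[ 513. -221.] [60. 32.] -5.1 0.0965 rgb [148.  94.  84.] [238  30  33  68]
[223 100  63  11 526] [ 0.4753 -0.2219  0.0626] [ 0.4799 -0.1824  0.0653] [ 0.4685 -0.2533  0.0605]
[189 135  30  15 389] [ 0.4415 -0.154   0.0621] [ 0.4503 -0.1365  0.0656] [ 0.4319 -0.1713  0.058 ]
[292 135  31  15 396] [ 0.4307 -0.2767  0.0619] [ 0.4396 -0.2598  0.0658] [ 0.4214 -0.2952  0.058 ]
t [ 0.0581 -0.063   0.1074] a [ 0.003  0.004 -1.572] time 22.4 [ 0.3811 -0.2101  0.2077] [ 3.137e+00  1.000e-03 -8.800e-02]
```

View pics/w5c.png

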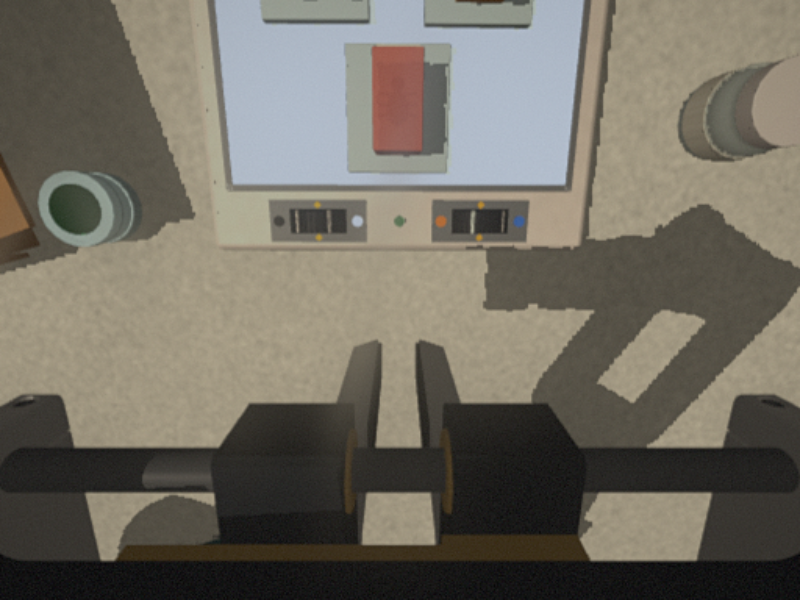

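Red is on the window at (398,100). The wheels are at (318,220) and (480,220). I read the brightness wheel at about -1.65 rad and the colour wheel at about +1.8 rad from their white stripes. Next I'll stroke the brightness wheel to the right.

```bash
python3 -c "
from h import *
go(.4424,-.143,.09,-.0865)"
```

```text
t [ 0.0552 -0.0727  0.1174] a [ 0.004  0.001 -0.001] time 22.4 [ 0.3811 -0.2101  0.2077] [ 3.137e+00  1.000e-03 -8.800e-02]
```

>>> step_arm:
  steps:
    - {"jaw": 0, "tx": 0.02, "ty": -0.03, "tz": 0.03, "ax": 0.004, "ay": 0, "az": 0}
    - {"jaw": 0, "tx": 0.045, "ty": -0.06, "tz": 0.06, "ax": 0.004, "ay": 0, "az": 0}
    - {"jaw": 0, "tx": 0.055, "ty": -0.073, "tz": 0.09, "ax": 0.004, "ay": 0, "az": 0}
    - {"jaw": 0, "tx": 0.055, "ty": -0.073, "tz": 0.11, "ax": 0.004, "ay": 0, "az": 0}
    - {"jaw": 0, "tx": 0.055, "ty": -0.073, "tz": 0.117, "ax": 0.004, "ay": 0, "az": 0}
    - {"jaw": 0, "tx": 0.055, "ty": -0.073, "tz": 0.117, "ax": 0.004, "ay": 0, "az": 0}
    - {"jaw": 0, "tx": 0.055, "ty": -0.073, "tz": 0.117, "ax": 0.004, "ay": 0, "az": 0}

```text
time: 23.1
tool_pos: [0.4429, -0.1433, 0.0914]
ee_rot: [3.141, -0.001, -0.088]
wrist_force: [-0.5, 0.2, -0.3]
width: 0.0005
```

```bash
python3 -c "
from h import *
go(.4424,-.143,.069,-.0865)"
```

```text
t [-0.0006 -0.0002  0.0224] a [ 0.001 -0.001 -0.002] time 23.1 [ 0.4429 -0.1433  0.0914] [ 3.141e+00 -1.000e-03 -8.800e-02]
```

>>> step_arm:
  steps:
    - {"jaw": 0, "tx": -0.001, "ty": 0, "tz": 0.012, "ax": 0, "ay": 0, "az": 0}
    - {"jaw": 0, "tx": -0.001, "ty": 0, "tz": 0.019, "ax": 0, "ay": 0, "az": 0}
    - {"jaw": 0, "tx": -0.001, "ty": 0, "tz": 0.0215, "ax": 0, "ay": 0, "az": 0}
    - {"jaw": 0, "tx": -0.001, "ty": 0, "tz": 0.0215, "ax": 0, "ay": 0, "az": 0}

```text
time: 23.5
tool_pos: [0.4419, -0.1428, 0.0703]
ee_rot: [-3.141, -0.001, -0.089]
wrist_force: [-1.5, 1.7, 2.6]
width: 0.0004
```

>>> step_arm:
  steps:
    - {"jaw": 0, "tx": 0, "ty": 0.004, "tz": 0.0015, "ax": 0, "ay": 0, "az": 0}
    - {"jaw": 0, "tx": 0, "ty": 0.009, "tz": 0.0015, "ax": 0, "ay": 0, "az": 0}
    - {"jaw": 0, "tx": 0, "ty": 0.014, "tz": 0.0015, "ax": 0, "ay": 0, "az": 0}
    - {"jaw": 0, "tx": 0, "ty": 0.019, "tz": 0.0015, "ax": 0, "ay": 0, "az": 0}
    - {"jaw": 0, "tx": 0, "ty": 0.023, "tz": 0.0015, "ax": 0, "ay": 0, "az": 0}
    - {"jaw": 0, "tx": 0, "ty": 0.023, "tz": 0.0015, "ax": 0, "ay": 0, "az": 0}

```text
time: 24.1
tool_pos: [0.4401, -0.1672, 0.0698]
ee_rot: [3.14, -0.003, -0.09]
wrist_force: [-1.5, -2.4, 6.3]
width: 0.0005
```

>>> step_arm:
  steps:
    - {"jaw": 0, "tx": 0, "ty": 0, "tz": -0.03, "ax": 0, "ay": 0, "az": 0}
    - {"jaw": 0, "tx": -0.03, "ty": 0, "tz": -0.07, "ax": 0, "ay": 0, "az": 0}
    - {"jaw": 0, "tx": -0.06, "ty": 0.01, "tz": -0.08, "ax": 0, "ay": 0, "az": 0}
    - {"jaw": 0, "tx": -0.06, "ty": 0.01, "tz": -0.08, "ax": 0, "ay": 0, "az": 0}

```text
time: 24.5
tool_pos: [0.3785, -0.1725, 0.1517]
ee_rot: [3.137, -0.006, -0.092]
wrist_force: [0.4, -0.2, -0.0]
width: 0.0007
```

```bash
cat >> h.py <<'E'
def strip(fn):
    """rectified top view of the control strip, 4 px/mm: box x -150..-100 up, box y +110..-110 left to right, at z=.064"""
    p,d,m=shot('wrist'); K=np.array(m["intrinsics"]); Rc=camR(m); bx=np.array([.9963,-.0864]); by=np.array([.0864,.9963]); O=np.array([.5605,-.2275])
    src=[];dst=[]
    for x,y in((-.15,.11),(-.15,-.11),(-.1,-.11),(-.1,.11)):
        P=np.r_[O+x*bx+y*by,.064]; c=Rc.T@(P-np.array(m['origin'])); src.append([K[0,0]*c[0]/c[2]+K[0,2],K[1,1]*c[1]/c[2]+K[1,2]]); dst.append([(.11-y)*3600,(-.1-x)*3600])
    H=cv2.getPerspectiveTransform(np.float32(src),np.float32(dst)); im=cv2.warpPerspective(p[:,:,::-1],H,(792,180),flags=cv2.INTER_CUBIC)
    cv2.imwrite(f'pics/{fn}.png',im); return im
E
python3 -c "
from h import *
o=get_obs();print(o['tool_pos'],o['wrist_force'])
strip('s1')"
```

```text
[ 0.37851284 -0.17247681  0.15170586] [ 0.35524859 -0.15201463 -0.00571899]
```

View pics/s1.png

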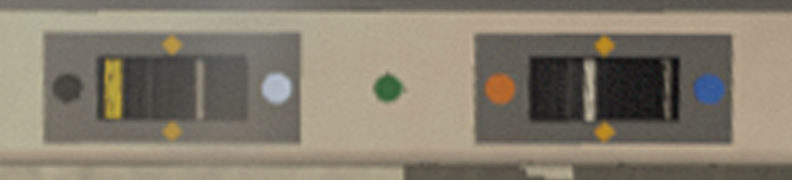

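The brightness stripe now shows at x=113 against its pointer at 172, so about -0.70 rad. The colour wheel reads about +1.84 rad. The strokes roll without slip, and brightness needs 18 mm more to the right.

```bash
python3 -c "
from h import *
go(.4423,-.145,.0705,-.0865)"
```

```text
t [ 0.06   -0.0328  0.08  ] a [ 0.003 -0.005 -0.005] time 24.55 [ 0.3791 -0.1719  0.1503] [ 3.139 -0.005 -0.091]
```

>>> step_arm:
  steps:
    - {"jaw": 0, "tx": 0.03, "ty": -0.033, "tz": 0.02, "ax": 0.003, "ay": -0.005, "az": -0.005}
    - {"jaw": 0, "tx": 0.06, "ty": -0.033, "tz": 0.05, "ax": 0.003, "ay": -0.005, "az": -0.005}
    - {"jaw": 0, "tx": 0.06, "ty": -0.033, "tz": 0.062, "ax": 0.003, "ay": -0.005, "az": -0.005}
    - {"jaw": 0, "tx": 0.06, "ty": -0.033, "tz": 0.07, "ax": 0.003, "ay": -0.005, "az": -0.005}
    - {"jaw": 0, "tx": 0.06, "ty": -0.033, "tz": 0.077, "ax": 0.003, "ay": -0.005, "az": -0.005}
    - {"jaw": 0, "tx": 0.06, "ty": -0.033, "tz": 0.08, "ax": 0.003, "ay": -0.005, "az": -0.005}
    - {"jaw": 0, "tx": 0.06, "ty": -0.033, "tz": 0.0805, "ax": 0.003, "ay": -0.005, "az": -0.005}
    - {"jaw": 0, "tx": 0.06, "ty": -0.033, "tz": 0.0805, "ax": 0.003, "ay": -0.005, "az": -0.005}

```text
time: 25.35
tool_pos: [0.4417, -0.1447, 0.071]
ee_rot: [-3.141, -0.0, -0.087]
wrist_force: [-4.0, 2.4, 3.0]
width: 0.0005
```

>>> step_arm:
  steps:
    - {"jaw": 0, "tx": 0, "ty": 0.004, "tz": 0.002, "ax": 0, "ay": 0, "az": 0}
    - {"jaw": 0, "tx": 0, "ty": 0.009, "tz": 0.002, "ax": 0, "ay": 0, "az": 0}
    - {"jaw": 0, "tx": 0, "ty": 0.014, "tz": 0.002, "ax": 0, "ay": 0, "az": 0}
    - {"jaw": 0, "tx": 0, "ty": 0.018, "tz": 0.002, "ax": 0, "ay": 0, "az": 0}
    - {"jaw": 0, "tx": 0, "ty": 0.018, "tz": 0.002, "ax": 0, "ay": 0, "az": 0}
    - {"jaw": 0, "tx": 0, "ty": 0.018, "tz": -0.03, "ax": 0, "ay": 0, "az": 0}
    - {"jaw": 0, "tx": 0, "ty": 0.05, "tz": -0.04, "ax": 0, "ay": 0, "az": 0}
    - {"jaw": 0, "tx": 0, "ty": 0.1, "tz": -0.04, "ax": 0, "ay": 0, "az": 0}

```text
time: 26.15
tool_pos: [0.4352, -0.2449, 0.1141]
ee_rot: [3.139, -0.007, -0.083]
wrist_force: [0.4, 0.2, -0.4]
width: 0.0006
```

```bash
python3 -c "
from h import *
go(.4297,-.2887,.0705,-.0865)"
```

```text
t [-0.0022  0.044   0.0437] a [ 0.003 -0.007  0.004] time 26.15 [ 0.4352 -0.2449  0.1141] [ 3.139 -0.007 -0.083]
```

Now the colour wheel: start 12 mm right of its top and stroke left 24 mm.

>>> step_arm:
  steps:
    - {"jaw": 0, "tx": -0.002, "ty": 0.044, "tz": 0.0, "ax": 0.003, "ay": -0.007, "az": 0.004}
    - {"jaw": 0, "tx": -0.002, "ty": 0.044, "tz": 0.02, "ax": 0.003, "ay": -0.007, "az": 0.004}
    - {"jaw": 0, "tx": -0.002, "ty": 0.044, "tz": 0.032, "ax": 0.003, "ay": -0.007, "az": 0.004}
    - {"jaw": 0, "tx": -0.002, "ty": 0.044, "tz": 0.04, "ax": 0.003, "ay": -0.007, "az": 0.004}
    - {"jaw": 0, "tx": -0.002, "ty": 0.044, "tz": 0.044, "ax": 0.003, "ay": -0.007, "az": 0.004}
    - {"jaw": 0, "tx": -0.002, "ty": 0.044, "tz": 0.0445, "ax": 0.003, "ay": -0.007, "az": 0.004}
    - {"jaw": 0, "tx": -0.002, "ty": 0.044, "tz": 0.0445, "ax": 0.003, "ay": -0.007, "az": 0.004}

```text
time: 26.85
tool_pos: [0.4297, -0.2889, 0.0706]
ee_rot: [3.139, -0.0, -0.085]
wrist_force: [-2.2, -1.4, 4.0]
width: 0.0004
```

>>> step_arm:
  steps:
    - {"jaw": 0, "tx": 0, "ty": -0.005, "tz": 0.002, "ax": 0, "ay": 0, "az": 0}
    - {"jaw": 0, "tx": 0, "ty": -0.01, "tz": 0.002, "ax": 0, "ay": 0, "az": 0}
    - {"jaw": 0, "tx": 0, "ty": -0.015, "tz": 0.002, "ax": 0, "ay": 0, "az": 0}
    - {"jaw": 0, "tx": 0, "ty": -0.02, "tz": 0.002, "ax": 0, "ay": 0, "az": 0}
    - {"jaw": 0, "tx": 0, "ty": -0.024, "tz": 0.002, "ax": 0, "ay": 0, "az": 0}
    - {"jaw": 0, "tx": 0, "ty": -0.024, "tz": 0.002, "ax": 0, "ay": 0, "az": 0}

```text
time: 27.45
tool_pos: [0.4327, -0.2636, 0.069]
ee_rot: [3.141, -0.002, -0.084]
wrist_force: [-0.3, 2.7, 4.6]
width: 0.0006
```

>>> step_arm:
  steps:
    - {"jaw": 0, "tx": 0, "ty": 0, "tz": -0.03, "ax": 0, "ay": 0, "az": 0}
    - {"jaw": 0, "tx": -0.03, "ty": 0, "tz": -0.07, "ax": 0, "ay": 0, "az": 0}
    - {"jaw": 0, "tx": -0.06, "ty": -0.03, "tz": -0.08, "ax": 0, "ay": 0, "az": 0}
    - {"jaw": 0, "tx": -0.06, "ty": -0.03, "tz": -0.08, "ax": 0, "ay": 0, "az": 0}

```text
time: 27.85
tool_pos: [0.3745, -0.2267, 0.1508]
ee_rot: [3.14, -0.006, -0.083]
wrist_force: [0.4, -0.9, -0.3]
width: 0.0008
```

```bash
python3 -c "
from h import *
strip('s2'); go(.4297,-.2887,.0705,-.0865)"
```

```text
t [0.059  0.0561 0.0796] a [ 0.002 -0.005  0.003] time 27.9 [ 0.3752 -0.2277  0.1497] [ 3.14  -0.005 -0.083]
```

View pics/s2.png

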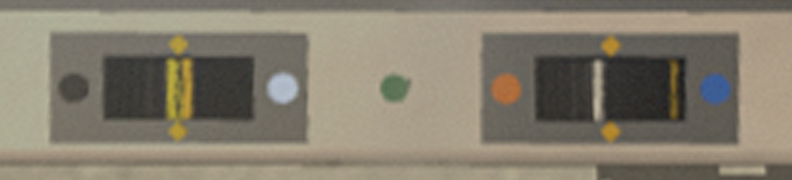

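Brightness is on its mark: stripe at 179, pointer at 178. The colour stripe is at 676 against 610, so about +0.86 rad, which is 22 mm more to the left.

>>> step_arm:
  steps:
    - {"jaw": 0, "tx": 0.03, "ty": 0.056, "tz": 0.02, "ax": 0.002, "ay": -0.005, "az": 0.003}
    - {"jaw": 0, "tx": 0.059, "ty": 0.056, "tz": 0.05, "ax": 0.002, "ay": -0.005, "az": 0.003}
    - {"jaw": 0, "tx": 0.059, "ty": 0.056, "tz": 0.062, "ax": 0.002, "ay": -0.005, "az": 0.003}
    - {"jaw": 0, "tx": 0.059, "ty": 0.056, "tz": 0.07, "ax": 0.002, "ay": -0.005, "az": 0.003}
    - {"jaw": 0, "tx": 0.059, "ty": 0.056, "tz": 0.077, "ax": 0.002, "ay": -0.005, "az": 0.003}
    - {"jaw": 0, "tx": 0.059, "ty": 0.056, "tz": 0.08, "ax": 0.002, "ay": -0.005, "az": 0.003}
    - {"jaw": 0, "tx": 0.059, "ty": 0.056, "tz": 0.0805, "ax": 0.002, "ay": -0.005, "az": 0.003}
    - {"jaw": 0, "tx": 0.059, "ty": 0.056, "tz": 0.0805, "ax": 0.002, "ay": -0.005, "az": 0.003}

```text
time: 28.7
tool_pos: [0.4299, -0.2888, 0.0709]
ee_rot: [3.14, -0.002, -0.086]
wrist_force: [-0.6, -0.8, 1.7]
width: 0.0003
```

>>> step_arm:
  steps:
    - {"jaw": 0, "tx": 0, "ty": -0.005, "tz": 0.002, "ax": 0, "ay": 0, "az": 0}
    - {"jaw": 0, "tx": 0, "ty": -0.01, "tz": 0.002, "ax": 0, "ay": 0, "az": 0}
    - {"jaw": 0, "tx": 0, "ty": -0.015, "tz": 0.002, "ax": 0, "ay": 0, "az": 0}
    - {"jaw": 0, "tx": 0, "ty": -0.019, "tz": 0.002, "ax": 0, "ay": 0, "az": 0}
    - {"jaw": 0, "tx": 0, "ty": -0.0215, "tz": 0.002, "ax": 0, "ay": 0, "az": 0}
    - {"jaw": 0, "tx": 0, "ty": -0.0215, "tz": 0.002, "ax": 0, "ay": 0, "az": 0}

```text
time: 29.3
tool_pos: [0.4322, -0.2668, 0.0703]
ee_rot: [3.14, -0.004, -0.086]
wrist_force: [-2.1, 1.6, 6.4]
width: 0.0005
```

>>> step_arm:
  steps:
    - {"jaw": 0, "tx": 0, "ty": 0, "tz": -0.03, "ax": 0, "ay": 0, "az": 0}
    - {"jaw": 0, "tx": -0.03, "ty": 0, "tz": -0.07, "ax": 0, "ay": 0, "az": 0}
    - {"jaw": 0, "tx": -0.05, "ty": -0.03, "tz": -0.12, "ax": 0, "ay": 0, "az": 0}
    - {"jaw": 0, "tx": -0.05, "ty": -0.04, "tz": -0.17, "ax": 0, "ay": 0, "az": 0}
    - {"jaw": 0, "tx": -0.05, "ty": -0.04, "tz": -0.2, "ax": 0, "ay": 0, "az": 0}

```text
time: 29.8
tool_pos: [0.3848, -0.2209, 0.2726]
ee_rot: [3.14, -0.006, -0.085]
wrist_force: [0.5, -0.6, 0.2]
width: 0.0004
```

```bash
python3 - <<'E'
from h import *
im=strip('s3')
h=cv2.cvtColor(im,cv2.COLOR_BGR2HSV); y=(h[...,0]>20)&(h[...,0]<35)&(h[...,1]>120)&(h[...,2]>90)
for a,b in((40,310),(470,740)):
    for r0,r1,n in((35,54,'ptr'),(66,112,'stripe'),(122,142,'ptr')):
        xs=np.nonzero(y[r0:r1,a:b])[1]+a; print(n,len(xs),xs.mean() if len(xs) else None)
p,d,m=shot('wrist'); w=cloud(d,m)
for r in poses(p,w,.055,(.4,.7,-.4,0)):
    if r[1][1]>20: print(*r)
go(.524,-.02,.25,1.742)
E
```

```text
ptr 194 174.41237113402062
stripe 926 179.0097192224622
ptr 192 175.015625
ptr 8 618.75
stripe 1201 612.0266444629475
ptr 0 None
[ 597. -173.] [32. 24.] 85.1 0.0962 rgb [ 93. 119.  73.] [183   0  29  25]
[ 586. -282.] [32. 28.] 84.2 0.0963 rgb [138.  95.  53.] [275   0  29  28]
[ 513. -221.] [59. 32.] -4.8 0.0967 rgb [150.  97.  88.] [231  58  27  51]
t [ 0.1185 -0.2142  0.0275] a [ 0.021 -0.004 -1.827] time 29.9 [ 0.3873 -0.2232  0.2774] [ 3.133 -0.016 -0.085]
```

```bash
cat >> h.py <<'E'
def flapgo(s,pts,tilt=.785,x=.02):
    """s=-1 right flap,+1 left; pts: closed-finger tip centres (inward, up) in mm rel. the crease; prints tool shifts from present pose"""
    o=get_obs(); T=R.from_euler('xyz',o['ee_rot']); yaw=.172
    G=R.from_euler('xyz',[np.pi,0,yaw+np.pi/2])*R.from_rotvec([0,-s*tilt,0])
    cx=np.array([np.cos(yaw),np.sin(yaw),0]); cy=np.array([-np.sin(yaw),np.cos(yaw),0]); O=np.array([.5237,.2355,0])
    a=G.apply([0,0,1]); print('turn',(T.inv()*G).as_rotvec().round(3),o['time'],o['tool_pos'].round(4),o['wrist_force'].round(1))
    for i,u in pts:
        P=O+cx*x+cy*s*(.1055-i/1000)+np.array([0,0,.072+u/1000])-.008*a
        print((i,u),T.inv().apply(P-o['tool_pos']).round(4),'world',P.round(3))
E
python3 -c "
from h import *
flapgo(-1,[(-160,180)],0)"
```

```text
turn [ 0.021 -0.004 -1.827] 29.9 [ 0.3873 -0.2232  0.2774] [-0.  -0.1  0. ]
(-160, 180) [ 0.1835 -0.217   0.0186] world [ 0.589 -0.023  0.26 ]
```

View pics/s3.png

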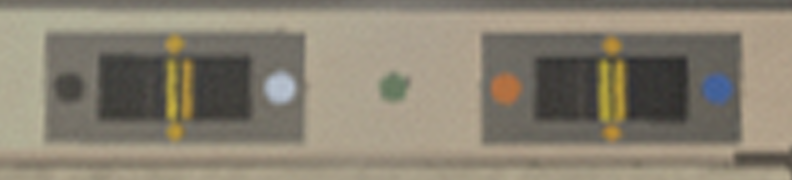

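Both yellow stripes stand at their pointers: 179 against 175, and 612 against 612. Now the flaps, starting on the outside of the right one.

>>> step_arm:
  steps:
    - {"jaw": 0, "tx": 0.02, "ty": -0.04, "tz": 0, "ax": 0, "ay": 0, "az": -0.15}
    - {"jaw": 0, "tx": 0.05, "ty": -0.08, "tz": 0, "ax": 0, "ay": 0, "az": -0.3}
    - {"jaw": 0, "tx": 0.08, "ty": -0.11, "tz": 0, "ax": 0, "ay": 0, "az": -0.45}
    - {"jaw": 0, "tx": 0.1, "ty": -0.14, "tz": 0, "ax": 0, "ay": 0, "az": -0.6}
    - {"jaw": 0, "tx": 0.12, "ty": -0.17, "tz": 0, "ax": 0, "ay": 0, "az": -0.75}
    - {"jaw": 0, "tx": 0.15, "ty": -0.19, "tz": 0, "ax": 0, "ay": 0, "az": -0.9}
    - {"jaw": 0, "tx": 0.17, "ty": -0.21, "tz": 0, "ax": 0, "ay": 0, "az": -1.05}
    - {"jaw": 0, "tx": 0.183, "ty": -0.217, "tz": 0, "ax": 0, "ay": 0, "az": -1.2}

```text
time: 30.7
tool_pos: [0.5892, -0.0201, 0.2762]
ee_rot: [3.126, 0.002, 1.123]
wrist_force: [0.3, 0.4, -0.9]
width: 0.0003
```

```bash
python3 -c "
from h import *
flapgo(-1,[(-160,100)],0)
flapgo(-1,[(-160,100)],.785)"
```

```text
turn [ 0.015  0.007 -0.62 ] 30.7 [ 0.5892 -0.0201  0.2762] [ 0.3  0.4 -0.9]
(-160, 100) [-0.0023 -0.0007  0.0962] world [ 0.589 -0.023  0.18 ]
turn [ 0.257  0.766 -0.582] 30.7 [ 0.5892 -0.0201  0.2762] [ 0.3  0.4 -0.9]
(-160, 100) [-0.0069  0.0025  0.0986] world [ 0.59  -0.028  0.178]
```

>>> step_arm:
  steps:
    - {"jaw": 0, "tx": 0, "ty": 0, "tz": 0, "ax": 0.037, "ay": 0.11, "az": -0.083}
    - {"jaw": 0, "tx": 0, "ty": 0, "tz": 0, "ax": 0.074, "ay": 0.22, "az": -0.166}
    - {"jaw": 0, "tx": 0, "ty": 0, "tz": 0, "ax": 0.11, "ay": 0.33, "az": -0.25}
    - {"jaw": 0, "tx": 0, "ty": 0, "tz": 0, "ax": 0.148, "ay": 0.44, "az": -0.333}
    - {"jaw": 0, "tx": 0, "ty": 0, "tz": 0, "ax": 0.184, "ay": 0.55, "az": -0.416}
    - {"jaw": 0, "tx": 0, "ty": 0, "tz": 0, "ax": 0.22, "ay": 0.66, "az": -0.5}
    - {"jaw": 0, "tx": 0, "ty": 0, "tz": 0, "ax": 0.257, "ay": 0.766, "az": -0.582}
    - {"jaw": 0, "tx": 0, "ty": 0, "tz": 0, "ax": 0.257, "ay": 0.766, "az": -0.582}

```text
time: 31.5
tool_pos: [0.5894, -0.0221, 0.2701]
ee_rot: [-3.129, -0.791, 1.729]
wrist_force: [-0.1, -0.7, -0.5]
width: 0.0004
```

```bash
python3 -c "
from h import *
print(get_obs()['joint_positions'].round(2))
flapgo(-1,[(-160,80),(-110,20),(-85,6)])"
```

```text
[-0.48  0.4   1.08  0.71  2.09 -0.41]
turn [-0.003 -0.006 -0.01 ] 31.5 [ 0.5894 -0.0221  0.2701] [-0.1 -0.7 -0.5]
(-160, 80) [-0.0843  0.0004  0.0746] world [ 0.59  -0.028  0.158]
(-110, 20) [-0.0918  0.0007  0.1524] world [0.581 0.021 0.098]
(-85, 6) [-0.0842  0.0007  0.18  ] world [0.577 0.046 0.084]
```

>>> step_arm:
  steps:
    - {"jaw": 0, "tx": -0.042, "ty": 0, "tz": 0.036, "ax": 0, "ay": -0.006, "az": -0.01}
    - {"jaw": 0, "tx": -0.084, "ty": 0, "tz": 0.0746, "ax": 0, "ay": -0.006, "az": -0.01}
    - {"jaw": 0, "tx": -0.086, "ty": 0, "tz": 0.1, "ax": 0, "ay": -0.006, "az": -0.01}
    - {"jaw": 0, "tx": -0.092, "ty": 0, "tz": 0.14, "ax": 0, "ay": -0.006, "az": -0.01}
    - {"jaw": 0, "tx": -0.092, "ty": 0, "tz": 0.152, "ax": 0, "ay": -0.006, "az": -0.01}
    - {"jaw": 0, "tx": -0.087, "ty": 0, "tz": 0.17, "ax": 0, "ay": -0.006, "az": -0.01}
    - {"jaw": 0, "tx": -0.084, "ty": 0, "tz": 0.18, "ax": 0, "ay": -0.006, "az": -0.01}
    - {"jaw": 0, "tx": -0.084, "ty": 0, "tz": 0.18, "ax": 0, "ay": -0.006, "az": -0.01}

```text
time: 32.3
tool_pos: [0.5763, 0.0467, 0.0846]
ee_rot: [-3.14, -0.784, 1.746]
wrist_force: [0.5, -0.9, 0.0]
width: 0.0003
```

```bash
python3 - <<'E'
from h import *
p,d,m=shot('scene','f1'); w=cloud(d,m)
im=cv2.imread('pics/f1.png')[90:290,160:420]; cv2.imwrite('pics/f1c.png',cv2.resize(im,None,fx=3,fy=3,interpolation=cv2.INTER_CUBIC))
flapgo(-1,[(-64,27),(-30,60),(0,62),(30,50),(50,28),(65,14)])
E
```

```text
turn [-0.002  0.002  0.002] 32.35 [0.5768 0.0459 0.085 ] [-0.3 -0.7  0.7]
(-64, 27) [0.0285 0.0002 0.0007] world [0.573 0.066 0.105]
(-30, 60) [0.0759 0.0003 0.0014] world [0.568 0.1   0.138]
(0, 62) [0.0986 0.0004 0.0211] world [0.562 0.129 0.14 ]
(30, 50) [0.1114 0.0005 0.0508] world [0.557 0.159 0.128]
(50, 28) [0.11   0.0006 0.0805] world [0.554 0.179 0.106]
(65, 14) [0.1108 0.0006 0.101 ] world [0.551 0.193 0.092]
```

View pics/f1c.png

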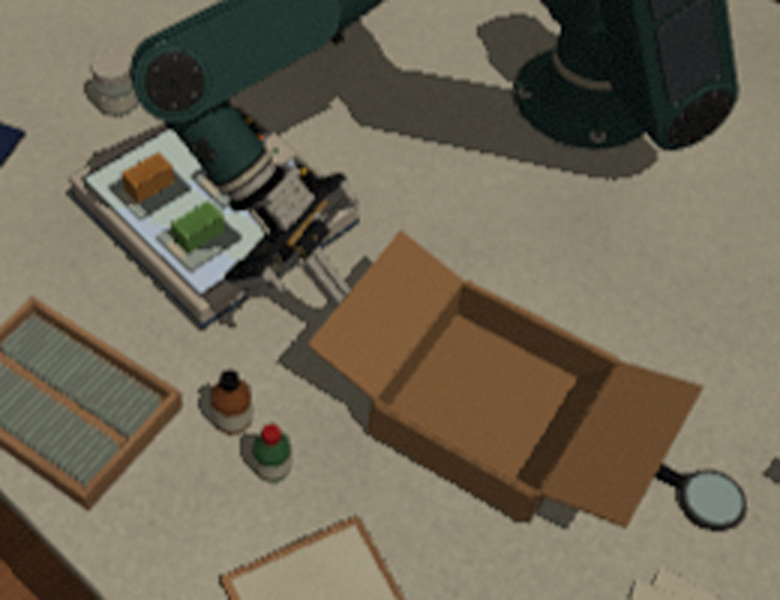

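The picture shows the fingers just under the right flap's edge at (330,280) and the carton empty. Sweep it over.

>>> step_arm:
  steps:
    - {"jaw": 0, "tx": 0.0285, "ty": 0, "tz": 0.001, "ax": 0, "ay": 0, "az": 0}
    - {"jaw": 0, "tx": 0.052, "ty": 0, "tz": 0.001, "ax": 0, "ay": 0, "az": 0}
    - {"jaw": 0, "tx": 0.076, "ty": 0, "tz": 0.0015, "ax": 0, "ay": 0, "az": 0}
    - {"jaw": 0, "tx": 0.0985, "ty": 0, "tz": 0.021, "ax": 0, "ay": 0, "az": 0}
    - {"jaw": 0, "tx": 0.1115, "ty": 0, "tz": 0.051, "ax": 0, "ay": 0, "az": 0}
    - {"jaw": 0, "tx": 0.11, "ty": 0, "tz": 0.08, "ax": 0, "ay": 0, "az": 0}
    - {"jaw": 0, "tx": 0.111, "ty": 0, "tz": 0.1, "ax": 0, "ay": 0, "az": 0}
    - {"jaw": 0, "tx": 0.111, "ty": 0, "tz": 0.101, "ax": 0, "ay": 0, "az": 0}

```text
time: 33.15
tool_pos: [0.5498, 0.1943, 0.0913]
ee_rot: [-3.139, -0.784, 1.746]
wrist_force: [-0.2, 0.2, -0.5]
width: 0.0005
```

```bash
python3 - <<'E'
from h import *
p,d,m=shot('side','f2'); w=cloud(d,m)
im=cv2.imread('pics/f2.png')[100:320,150:400]; cv2.imwrite('pics/f2c.png',cv2.resize(im,None,fx=2.5,fy=2.5,interpolation=cv2.INTER_CUBIC))
flapgo(-1,[(65,9),(55,50),(0,130)])
E
```

```text
turn [-0.003  0.002  0.003] 33.2 [0.5507 0.1936 0.0922] [0.1 0.1 0. ]
(65, 9) [-0.0041  0.0006  0.0038] world [0.551 0.193 0.087]
(55, 50) [ 0.0178  0.0006 -0.0323] world [0.553 0.184 0.128]
(0, 130) [ 0.0352  0.0004 -0.1278] world [0.562 0.129 0.208]
```

View pics/f2c.png

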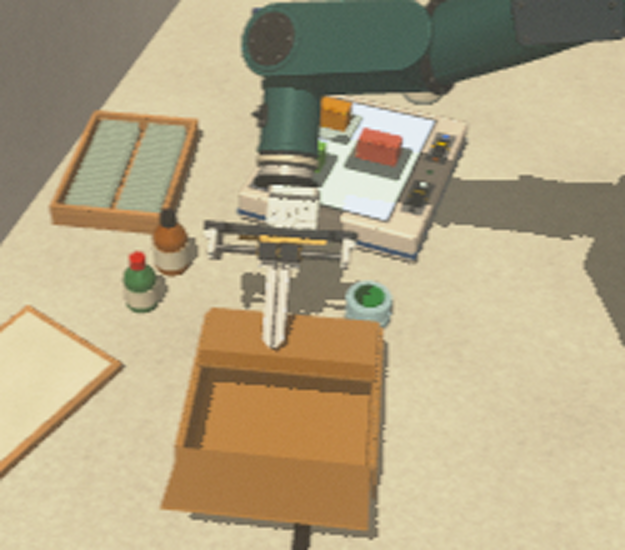

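The right flap is down, with the tip on it at (275,345). I'll press a little further and lift away.

>>> step_arm:
  steps:
    - {"jaw": 0, "tx": -0.004, "ty": 0, "tz": 0.004, "ax": 0, "ay": 0, "az": 0}
    - {"jaw": 0, "tx": -0.004, "ty": 0, "tz": 0.004, "ax": 0, "ay": 0, "az": 0}
    - {"jaw": 0, "tx": 0.018, "ty": 0, "tz": -0.032, "ax": 0, "ay": 0, "az": 0}
    - {"jaw": 0, "tx": 0.027, "ty": 0, "tz": -0.08, "ax": 0, "ay": 0, "az": 0}
    - {"jaw": 0, "tx": 0.035, "ty": 0, "tz": -0.128, "ax": 0, "ay": 0, "az": 0}
    - {"jaw": 0, "tx": 0.06, "ty": 0, "tz": -0.17, "ax": 0, "ay": 0, "az": 0}
    - {"jaw": 0, "tx": 0.08, "ty": 0, "tz": -0.21, "ax": 0, "ay": 0, "az": 0}
    - {"jaw": 0, "tx": 0.08, "ty": 0, "tz": -0.21, "ax": 0, "ay": 0, "az": 0}

```text
time: 34.0
tool_pos: [0.5691, 0.1008, 0.3054]
ee_rot: [3.121, -0.777, 1.758]
wrist_force: [0.1, 0.7, 0.3]
width: 0.0004
```

```bash
python3 - <<'E'
from h import *
p,d,m=shot('scene'); w=cloud(d,m)
yaw=.172;cx=np.array([np.cos(yaw),np.sin(yaw)]);cy=np.array([-cx[1],cx[0]]);q=w[...,:2]-[.5237,.2355]
X=q@cx;Y=q@cy
for a,b in((-.1,-.08),(-.07,-.05),(-.04,-.02),(-.02,-.009)):
    k=(abs(X)<.08)&(Y>a)&(Y<b)&(w[...,2]>.06)&(w[...,2]<.15); print(a,k.sum(),np.median(w[...,2][k]) if k.any() else None)
flapgo(1,[(-130,230)])
print(get_obs()['joint_positions'].round(2))
E
```

```text
-0.1 210 0.07521183766644146
-0.07 217 0.07565448487026805
-0.04 222 0.07630594018142856
-0.02 123 0.07652291960376023
turn [ 0.01  -1.564  0.002] 34.05 [0.5683 0.1015 0.3017] [-0.8 -0.2 -0.3]
(-130, 230) [ 0.2753 -0.0004  0.2632] world [0.502 0.477 0.308]
[-0.31  0.25  1.2   0.75  1.98 -0.28]
```

>>> step_arm:
  steps:
    - {"jaw": 0, "tx": 0.03, "ty": 0, "tz": 0.02, "ax": 0, "ay": -0.149, "az": 0}
    - {"jaw": 0, "tx": 0.06, "ty": 0, "tz": 0.05, "ax": 0, "ay": -0.298, "az": 0}
    - {"jaw": 0, "tx": 0.09, "ty": 0, "tz": 0.08, "ax": 0, "ay": -0.447, "az": 0}
    - {"jaw": 0, "tx": 0.12, "ty": 0, "tz": 0.11, "ax": 0, "ay": -0.596, "az": 0}
    - {"jaw": 0, "tx": 0.15, "ty": 0, "tz": 0.14, "ax": 0, "ay": -0.745, "az": 0}
    - {"jaw": 0, "tx": 0.18, "ty": 0, "tz": 0.17, "ax": 0, "ay": -0.894, "az": 0}
    - {"jaw": 0, "tx": 0.21, "ty": 0, "tz": 0.2, "ax": 0, "ay": -1.043, "az": 0}
    - {"jaw": 0, "tx": 0.24, "ty": 0, "tz": 0.23, "ax": 0, "ay": -1.19, "az": 0}

```text
time: 34.85
tool_pos: [0.5098, 0.4304, 0.307]
ee_rot: [3.13, 0.417, 1.74]
wrist_force: [2.4, -0.7, 0.5]
width: 0.0002
```

```bash
python3 - <<'E'
from h import *
flapgo(1,[(-150,200),(-150,100)])
print(get_obs()['joint_positions'].round(2))
E
```

```text
turn [ 0.01  -0.368 -0.005] 34.85 [0.5098 0.4304 0.307 ] [ 2.4 -0.7  0.5]
(-150, 200) [ 0.073   0.0001 -0.0002] world [0.499 0.496 0.278]
(-150, 100) [ 0.1135 -0.001   0.0912] world [0.499 0.496 0.178]
[ 0.79  0.56  0.63 -0.41  2.14  0.43]
```

>>> step_arm:
  steps:
    - {"jaw": 0, "tx": 0.035, "ty": 0, "tz": 0, "ax": 0.01, "ay": -0.14, "az": 0}
    - {"jaw": 0, "tx": 0.073, "ty": 0, "tz": 0, "ax": 0.01, "ay": -0.28, "az": -0.005}
    - {"jaw": 0, "tx": 0.073, "ty": 0, "tz": 0, "ax": 0.01, "ay": -0.368, "az": -0.005}
    - {"jaw": 0, "tx": 0.073, "ty": 0, "tz": 0, "ax": 0.01, "ay": -0.368, "az": -0.005}
    - {"jaw": 0, "tx": 0.09, "ty": 0, "tz": 0.04, "ax": 0.01, "ay": -0.368, "az": -0.005}
    - {"jaw": 0, "tx": 0.1135, "ty": 0, "tz": 0.0912, "ax": 0.01, "ay": -0.368, "az": -0.005}
    - {"jaw": 0, "tx": 0.1135, "ty": 0, "tz": 0.0912, "ax": 0.01, "ay": -0.368, "az": -0.005}

```text
time: 35.55
tool_pos: [0.4997, 0.4939, 0.1742]
ee_rot: [-3.132, 0.788, 1.748]
wrist_force: [-0.3, -0.4, -1.9]
width: 0.0003
```

```bash
python3 - <<'E'
from h import *
flapgo(1,[(-115,20),(-90,2)])
print(get_obs()['joint_positions'].round(2))
p,d,m=shot('scene'); w=cloud(d,m)
yaw=.172;cx=np.array([np.cos(yaw),np.sin(yaw)]);cy=np.array([-cx[1],cx[0]]);q=w[...,:2]-[.5237,.2355]
X=q@cx;Y=q@cy
for a in np.arange(.11,.21,.015):
    k=(abs(X)<.08)&(Y>a)&(Y<a+.015)&(w[...,2]>.06)&(w[...,2]<.12); print(round(a,3),k.sum(),np.median(w[...,2][k]) if k.any() else None)
E
```

```text
turn [-0.006  0.003  0.004] 35.55 [0.4997 0.4939 0.1742] [-0.3 -0.4 -1.9]
(-115, 20) [ 0.0313 -0.      0.077 ] world [0.505 0.462 0.098]
(-90, 2) [2.640e-02 1.000e-04 1.074e-01] world [0.509 0.437 0.08 ]
[ 0.95  0.91  0.49 -0.69  2.23  0.47]
0.11 184 0.07887739280914918
0.125 184 0.0841337618872362
0.14 191 0.08861346782078017
0.155 197 0.09331490007610377
0.17 197 0.09799056207220613
0.185 194 0.10238910906418774
0.2 0 None
```

>>> step_arm:
  steps:
    - {"jaw": 0, "tx": 0.016, "ty": 0, "tz": 0.04, "ax": 0, "ay": 0, "az": 0}
    - {"jaw": 0, "tx": 0.031, "ty": 0, "tz": 0.077, "ax": 0, "ay": 0, "az": 0}
    - {"jaw": 0, "tx": 0.028, "ty": 0, "tz": 0.095, "ax": 0, "ay": 0, "az": 0}
    - {"jaw": 0, "tx": 0.0264, "ty": 0, "tz": 0.107, "ax": 0, "ay": 0, "az": 0}
    - {"jaw": 0, "tx": 0.0264, "ty": 0, "tz": 0.107, "ax": 0, "ay": 0, "az": 0}

```text
time: 36.1
tool_pos: [0.5121, 0.4374, 0.0877]
ee_rot: [3.137, 0.782, 1.735]
wrist_force: [0.6, -0.0, -0.3]
width: 0.0004
```

```bash
python3 - <<'E'
from h import *
flapgo(1,[(-64,27),(-47,44),(-30,60),(0,62),(30,50),(50,28),(65,12)])
print(get_obs()['joint_positions'].round(2))
E
```

```text
turn [-0.001 -0.003 -0.006] 36.1 [0.5121 0.4374 0.0877] [ 0.6 -0.  -0.3]
(-64, 27) [-0.0302 -0.0029  0.0061] world [0.513 0.411 0.105]
(-47, 44) [-0.0543 -0.0028  0.006 ] world [0.516 0.395 0.122]
(-30, 60) [-0.0776 -0.0027  0.0067] world [0.519 0.378 0.138]
(0, 62) [-0.1003 -0.0025  0.0264] world [0.524 0.348 0.14 ]
(30, 50) [-0.1131 -0.0024  0.056 ] world [0.53  0.319 0.128]
(50, 28) [-0.1118 -0.0024  0.0858] world [0.533 0.299 0.106]
(65, 12) [-0.1112 -0.0023  0.1077] world [0.536 0.284 0.09 ]
[ 0.89  0.82  0.81 -0.62  2.01  0.6 ]
```

>>> step_arm:
  steps:
    - {"jaw": 0, "tx": -0.03, "ty": -0.003, "tz": 0.006, "ax": 0, "ay": 0, "az": -0.006}
    - {"jaw": 0, "tx": -0.054, "ty": -0.003, "tz": 0.006, "ax": 0, "ay": 0, "az": -0.006}
    - {"jaw": 0, "tx": -0.078, "ty": -0.003, "tz": 0.007, "ax": 0, "ay": 0, "az": -0.006}
    - {"jaw": 0, "tx": -0.1, "ty": -0.0025, "tz": 0.026, "ax": 0, "ay": 0, "az": -0.006}
    - {"jaw": 0, "tx": -0.113, "ty": -0.0025, "tz": 0.056, "ax": 0, "ay": 0, "az": -0.006}
    - {"jaw": 0, "tx": -0.112, "ty": -0.0025, "tz": 0.086, "ax": 0, "ay": 0, "az": -0.006}
    - {"jaw": 0, "tx": -0.111, "ty": -0.0025, "tz": 0.106, "ax": 0, "ay": 0, "az": -0.006}
    - {"jaw": 0, "tx": -0.111, "ty": -0.0025, "tz": 0.108, "ax": 0, "ay": 0, "az": -0.006}

```text
time: 36.9
tool_pos: [0.5369, 0.2836, 0.0923]
ee_rot: [3.138, 0.78, 1.737]
wrist_force: [-0.7, 0.3, 0.8]
width: 0.0001
```

```bash
cat >> h.py <<'E'
def flapz():
    p,d,m=shot('scene'); w=cloud(d,m)
    yaw=.172;cx=np.array([np.cos(yaw),np.sin(yaw)]);cy=np.array([-cx[1],cx[0]]);q=w[...,:2]-[.5237,.2355]
    X=q@cx;Y=q@cy
    for a in(-.1,-.06,-.03,.01,.04,.08):
        k=(abs(X)<.09)&(Y>a)&(Y<a+.02)&(w[...,2]<.2); print(a,k.sum(),np.percentile(w[...,2][k],[10,50,90]).round(4) if k.any() else None)
    return p,w
E
python3 - <<'E'
from h import *
flapz()
flapgo(1,[(65,7),(55,50),(0,130)])
E
```

```text
-0.1 242 [0.0725 0.0755 0.0779]
-0.06 246 [0.073  0.0759 0.0786]
-0.03 350 [0.0057 0.0755 0.0787]
0.01 268 [0.0812 0.0838 0.087 ]
0.04 259 [0.0779 0.0814 0.1089]
0.08 209 [0.0748 0.1404 0.1902]
turn [ 0.001 -0.005 -0.004] 36.95 [0.5369 0.2844 0.0926] [-0.1 -0.1  0.1]
(65, 7) [ 0.0057 -0.0014  0.0055] world [0.536 0.284 0.085]
(55, 50) [-0.0174 -0.0013 -0.0321] world [0.534 0.294 0.128]
(0, 130) [-0.0345 -0.0012 -0.1277] world [0.524 0.348 0.208]
```

>>> step_arm:
  steps:
    - {"jaw": 0, "tx": 0.006, "ty": -0.001, "tz": 0.0055, "ax": 0, "ay": 0, "az": 0}
    - {"jaw": 0, "tx": 0.006, "ty": -0.001, "tz": 0.006, "ax": 0, "ay": 0, "az": 0}
    - {"jaw": 0, "tx": -0.017, "ty": -0.001, "tz": -0.032, "ax": 0, "ay": 0, "az": 0}
    - {"jaw": 0, "tx": -0.026, "ty": -0.001, "tz": -0.08, "ax": 0, "ay": 0, "az": 0}
    - {"jaw": 0, "tx": -0.0345, "ty": -0.001, "tz": -0.128, "ax": 0, "ay": 0, "az": 0}
    - {"jaw": 0, "tx": -0.06, "ty": 0, "tz": -0.17, "ax": 0, "ay": 0.1, "az": 0}
    - {"jaw": 0, "tx": -0.1, "ty": 0, "tz": -0.2, "ax": 0, "ay": 0.25, "az": 0}
    - {"jaw": 0, "tx": -0.13, "ty": -0.03, "tz": -0.2, "ax": 0, "ay": 0.4, "az": 0}

```text
time: 37.75
tool_pos: [0.5011, 0.3305, 0.3307]
ee_rot: [3.127, 0.37, 1.739]
wrist_force: [0.6, 0.1, 1.1]
width: 0.0005
```

```bash
python3 - <<'E'
from h import *
p,w=flapz()
for n in('scene','side'):
    p,d,m=shot(n,n+'9'); w=cloud(d,m)
    k=(abs(w[...,2]-.097)<.006)&(w[...,0]>.45)&(w[...,0]<.67)&(w[...,1]>-.36)&(w[...,1]<-.1)
    nn,l,st,_=cv2.connectedComponentsWithStats(k.astype(np.uint8))
    for i in range(1,nn):
        if st[i,4]>40: print(n,w[l==i].mean(0).round(3),p[l==i].mean(0).round(),st[i,4])
    for q in('bottle_brown','bottle_green','dishes','jar','magnifier'):
        for r in silhouettes(n,q)[:1]: P=w[r['pixels']&(d>0)]; print(n,q,P.mean(0).round(3))
o=get_obs(); print(o['tool_pos'],o['wrist_force'],o['time'])
a=cv2.imread('pics/scene9.png')[90:290,150:420]; cv2.imwrite('pics/fin.png',cv2.resize(a,(800,593),interpolation=cv2.INTER_CUBIC))
E
```

```text
-0.1 232 [0.0728 0.076  0.0787]
-0.06 247 [0.0731 0.0757 0.0783]
-0.03 338 [0.0056 0.0752 0.0784]
0.01 261 [0.073  0.0756 0.0781]
0.04 265 [0.0722 0.075  0.0779]
0.08 272 [0.0722 0.0751 0.0778]
scene [ 0.508 -0.215  0.098] [115.  61.  48.] 107
scene [ 0.583 -0.276  0.098] [124.  87.  50.] 115
scene [ 0.617 -0.172  0.098] [ 77. 103.  58.] 120
scene bottle_brown [0.475 0.046 0.035]
scene bottle_green [0.765 0.108 0.047]
scene dishes [0.473 0.046 0.033]
scene jar [ 0.502 -0.476  0.053]
scene magnifier [0.448 0.468 0.014]
side bottle_brown [0.748 0.049 0.056]
side bottle_green [0.755 0.113 0.049]
side dishes [0.464 0.055 0.043]
side jar [0.518 0.262 0.064]
side magnifier [0.444 0.474 0.015]
[0.49860529 0.32734803 0.32430177] [-1.10280563  0.08683857  0.02103752] 38.4
```

View pics/fin.png

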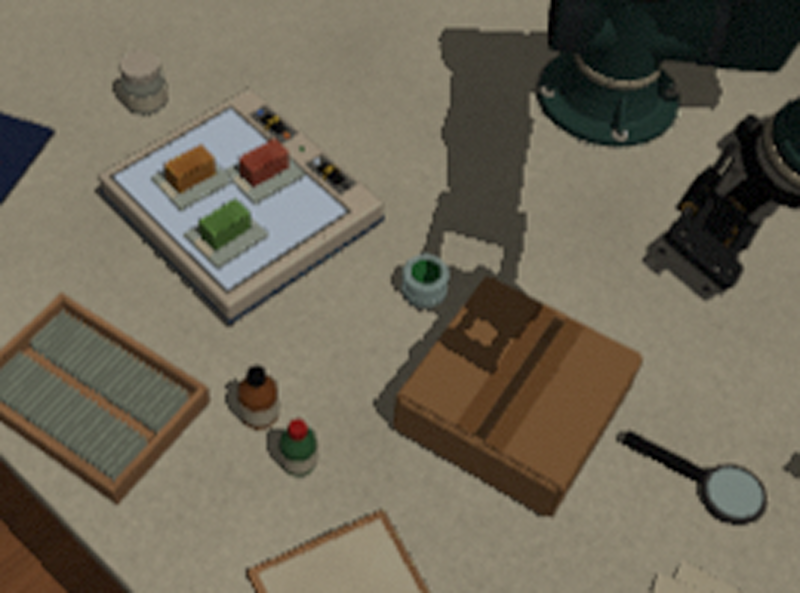

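The flaps are down. The amber specimen, at (190,168) in the picture, has been knocked about 2 cm towards red and may touch its plate, so I'll look closer from above.

```bash
python3 - <<'E'
from h import *
go(.47,-.23,.33,-.0865); go(.47,-.23,.33,1.742)
E
```

```text
t [-0.5075 -0.1227  0.1972] a [0.348 0.268 1.803] time 38.4 [0.4986 0.3273 0.3243] [3.141 0.381 1.741]
t [-0.5075 -0.1227  0.1972] a [ 0.     0.381 -0.001] time 38.4 [0.4986 0.3273 0.3243] [3.141 0.381 1.741]
```

>>> step_arm:
  steps:
    - {"jaw": 0.47, "tx": -0.046, "ty": 0, "tz": 0.019, "ax": 0.027, "ay": 0.02, "az": 0.14}
    - {"jaw": 0.47, "tx": -0.09, "ty": -0.02, "tz": 0.035, "ax": 0.054, "ay": 0.04, "az": 0.28}
    - {"jaw": 0.47, "tx": -0.135, "ty": -0.04, "tz": 0.052, "ax": 0.08, "ay": 0.06, "az": 0.42}
    - {"jaw": 0.47, "tx": -0.18, "ty": -0.06, "tz": 0.07, "ax": 0.107, "ay": 0.082, "az": 0.56}
    - {"jaw": 0.47, "tx": -0.22, "ty": -0.08, "tz": 0.086, "ax": 0.134, "ay": 0.103, "az": 0.7}
    - {"jaw": 0.47, "tx": -0.26, "ty": -0.1, "tz": 0.1, "ax": 0.161, "ay": 0.124, "az": 0.84}
    - {"jaw": 0.47, "tx": -0.3, "ty": -0.11, "tz": 0.117, "ax": 0.188, "ay": 0.145, "az": 0.98}
    - {"jaw": 0.47, "tx": -0.345, "ty": -0.12, "tz": 0.134, "ax": 0.215, "ay": 0.165, "az": 1.12}

```text
time: 39.2
tool_pos: [0.4426, -0.059, 0.3283]
ee_rot: [3.051, 0.135, 0.587]
wrist_force: [0.5, 0.1, 0.3]
width: 0.0439
```

```bash
python3 - <<'E'
from h import *
go(.47,-.23,.33,-.0865)
E
```

```text
t [-0.0715  0.1562  0.0224] a [0.133 0.1   0.678] time 39.2 [ 0.4426 -0.059   0.3283] [3.051 0.135 0.587]
```

>>> step_arm:
  steps:
    - {"jaw": 0.47, "tx": -0.015, "ty": 0.03, "tz": 0.004, "ax": 0.027, "ay": 0.02, "az": 0.14}
    - {"jaw": 0.47, "tx": -0.03, "ty": 0.06, "tz": 0.008, "ax": 0.054, "ay": 0.04, "az": 0.28}
    - {"jaw": 0.47, "tx": -0.045, "ty": 0.1, "tz": 0.013, "ax": 0.08, "ay": 0.06, "az": 0.42}
    - {"jaw": 0.47, "tx": -0.06, "ty": 0.13, "tz": 0.018, "ax": 0.107, "ay": 0.08, "az": 0.56}
    - {"jaw": 0.47, "tx": -0.0715, "ty": 0.156, "tz": 0.022, "ax": 0.133, "ay": 0.1, "az": 0.678}
    - {"jaw": 0.47, "tx": -0.0715, "ty": 0.156, "tz": 0.022, "ax": 0.133, "ay": 0.1, "az": 0.678}

```text
time: 39.8
tool_pos: [0.4695, -0.2337, 0.3287]
ee_rot: [-3.141, 0.002, -0.093]
wrist_force: [0.5, 0.1, -0.6]
width: 0.0442
```

```bash
python3 - <<'E'
from h import *
p,d,m=shot('wrist','w8'); w=cloud(d,m)
for r in poses(p,w,.055,(.4,.7,-.4,0)):
    if r[1][1]>15: print(*r); x,y,W,H=r[-1]; q=w[y+3:y+H-3,x+3:x+W-3].reshape(-1,3); q=q[abs(q[:,2]-.097)<.01]; A=np.c_[q[:,:2],np.ones(len(q))]; print('  slopes',np.linalg.lstsq(A,q[:,2],rcond=None)[0][:2].round(3))
cv2.imwrite('pics/w8c.png',cv2.resize(cv2.imread('pics/w8.png')[0:230,120:430],(800,593)))
go(.588,-.282,.2,-.0865)
E
```

```text
[ 615. -175.] [60. 32.] -4.9 0.0965 rgb [107. 134.  83.] [191  51  26  47]
  slopes [0.001 0.002]
[ 582. -278.] [60. 32.] -8.0 0.0966 rgb [154. 110.  72.] [267  69  25  46]
  slopes [-0.002  0.005]
[ 506. -216.] [60. 32.] -6.5 0.0967 rgb [152. 111. 104.] [231 129  22  41]
  slopes [-0.002  0.003]
t [0.1227 0.0397 0.129 ] a [-0.001  0.002 -0.002] time 39.85 [ 0.4696 -0.2317  0.3292] [-3.141e+00  2.000e-03 -8.900e-02]
```

View pics/w8c.png

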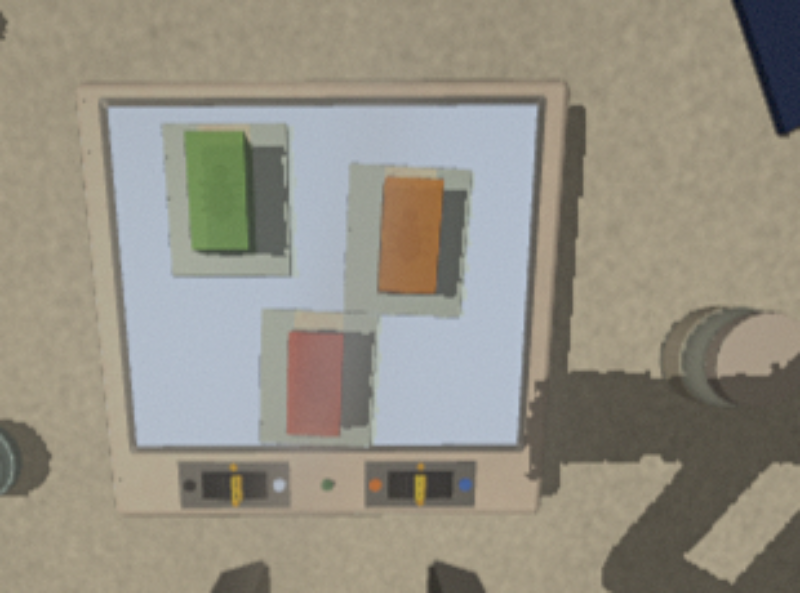

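The view shows amber (410,235) pushed against red (315,380). Both still lie flat and don't overlap, and both wheel stripes are on their marks. Red's plate now stands right at the window's edge (its near side at row 445, window border at 447), so I'll move red to the clear spot beside amber and below green.

```bash
python3 - <<'E'
from h import *
go(.506,-.216,.14,-.105)
E
```

```text
t [ 0.0352 -0.0187  0.1892] a [-0.001  0.002  0.016] time 39.85 [ 0.4696 -0.2317  0.3292] [-3.141e+00  2.000e-03 -8.900e-02]
```

>>> step_arm:
  steps:
    - {"jaw": 0.47, "tx": 0.015, "ty": -0.01, "tz": 0.05, "ax": 0, "ay": 0, "az": 0.016}
    - {"jaw": 0.47, "tx": 0.035, "ty": -0.0187, "tz": 0.1, "ax": 0, "ay": 0, "az": 0.016}
    - {"jaw": 0.47, "tx": 0.035, "ty": -0.0187, "tz": 0.15, "ax": 0, "ay": 0, "az": 0.016}
    - {"jaw": 0.47, "tx": 0.035, "ty": -0.0187, "tz": 0.189, "ax": 0, "ay": 0, "az": 0.016}
    - {"jaw": 0.47, "tx": 0.035, "ty": -0.0187, "tz": 0.189, "ax": 0, "ay": 0, "az": 0.016}

```text
time: 40.35
tool_pos: [0.5004, -0.2111, 0.1308]
ee_rot: [-3.133, 0.02, -0.101]
wrist_force: [-0.1, 0.2, -0.2]
width: 0.044
```

```bash
python3 - <<'E'
from h import *
p,d,m=shot('wrist'); w=cloud(d,m)
for r in poses(p,w,.055,(.4,.7,-.4,0)):
    if r[1][1]>15: print(*r)
go(.506,-.216,.084,-.105)
E
```

```text
[ 615. -175.] [60. 32.] -4.9 0.0965 rgb [101. 129.  77.] [162  21  53  94]
[ 583. -278.] [60. 33.] -8.1 0.0965 rgb [144.  96.  44.] [309  56  56  89]
[ 506. -217.] [60. 32.] -7.8 0.0966 rgb [139.  81.  68.] [242 170  42  73]
t [0.0035 0.0029 0.0522] a [-0.005  0.011  0.003] time 40.4 [ 0.5033 -0.2131  0.1363] [-3.137  0.011 -0.102]
```

>>> step_arm:
  steps:
    - {"jaw": 0.47, "tx": 0.003, "ty": 0.003, "tz": 0.025, "ax": 0, "ay": 0.008, "az": 0.01}
    - {"jaw": 0.47, "tx": 0.003, "ty": 0.003, "tz": 0.045, "ax": 0, "ay": 0.008, "az": 0.02}
    - {"jaw": 0.47, "tx": 0.003, "ty": 0.003, "tz": 0.05, "ax": 0, "ay": 0.008, "az": 0.02}
    - {"jaw": 0.47, "tx": 0.003, "ty": 0.003, "tz": 0.05, "ax": 0, "ay": 0.008, "az": 0.02}
    - {"jaw": 0.1, "tx": 0.003, "ty": 0.003, "tz": 0.05, "ax": 0, "ay": 0.008, "az": 0.02}
    - {"jaw": 0.1, "tx": 0.003, "ty": 0.003, "tz": 0.05, "ax": 0, "ay": 0.008, "az": 0.02}
    - {"jaw": 0.1, "tx": 0.003, "ty": 0.003, "tz": 0.05, "ax": 0, "ay": 0.008, "az": 0.02}
    - {"jaw": 0.1, "tx": 0.003, "ty": 0.003, "tz": 0.05, "ax": 0, "ay": 0.008, "az": 0.02}

```text
time: 41.2
tool_pos: [0.5069, -0.2169, 0.0889]
ee_rot: [-3.139, -0.001, -0.122]
wrist_force: [0.2, 0.3, 5.2]
width: 0.0316
```

>>> step_arm:
  steps:
    - {"jaw": 0.1, "tx": 0, "ty": 0, "tz": -0.02, "ax": 0, "ay": 0, "az": 0}
    - {"jaw": 0.1, "tx": 0, "ty": 0, "tz": -0.05, "ax": 0, "ay": 0, "az": 0}
    - {"jaw": 0.1, "tx": 0, "ty": 0, "tz": -0.07, "ax": 0, "ay": 0, "az": 0}
    - {"jaw": 0.1, "tx": 0, "ty": 0, "tz": -0.07, "ax": 0, "ay": 0, "az": 0}

```text
time: 41.6
tool_pos: [0.5086, -0.2181, 0.1628]
ee_rot: [-3.141, -0.008, -0.122]
wrist_force: [0.0, -0.3, -1.0]
width: 0.0321
```

```bash
python3 - <<'E'
from h import *
go(.521,-.1716,.11,-.0865); go(.521,-.1716,.089,-.0865)
E
```

```text
t [ 0.0062 -0.0476  0.0528] a [ 0.    -0.008 -0.036] time 41.6 [ 0.5086 -0.2181  0.1628] [-3.141 -0.008 -0.122]
t [ 0.0061 -0.0476  0.0738] a [ 0.    -0.008 -0.036] time 41.6 [ 0.5086 -0.2181  0.1628] [-3.141 -0.008 -0.122]
```

>>> step_arm:
  steps:
    - {"jaw": 0.1, "tx": 0.003, "ty": -0.024, "tz": 0, "ax": 0, "ay": -0.008, "az": -0.036}
    - {"jaw": 0.1, "tx": 0.006, "ty": -0.0476, "tz": 0.02, "ax": 0, "ay": -0.008, "az": -0.036}
    - {"jaw": 0.1, "tx": 0.006, "ty": -0.0476, "tz": 0.045, "ax": 0, "ay": -0.008, "az": -0.036}
    - {"jaw": 0.1, "tx": 0.006, "ty": -0.0476, "tz": 0.062, "ax": 0, "ay": -0.008, "az": -0.036}
    - {"jaw": 0.1, "tx": 0.006, "ty": -0.0476, "tz": 0.068, "ax": 0, "ay": -0.008, "az": -0.036}
    - {"jaw": 0.1, "tx": 0.006, "ty": -0.0476, "tz": 0.068, "ax": 0, "ay": -0.008, "az": -0.036}

```text
time: 42.2
tool_pos: [0.5195, -0.171, 0.0925]
ee_rot: [-3.14, 0.004, -0.086]
wrist_force: [-0.2, -0.4, -0.9]
width: 0.0318
```

```bash
python3 - <<'E'
from h import *
go(.521,-.1716,.089,-.0865);print(get_obs()['wrist_force'])
E
```

```text
t [0.0015 0.0004 0.0035] a [-0.001  0.004  0.   ] time 42.2 [ 0.5195 -0.171   0.0925] [-3.14   0.004 -0.086]
[-0.21674587 -0.38103979 -0.85385543]
```

>>> step_arm:
  steps:
    - {"jaw": 0.1, "tx": 0.001, "ty": 0, "tz": 0.003, "ax": 0, "ay": 0.003, "az": 0}
    - {"jaw": 0.1, "tx": 0.001, "ty": 0, "tz": 0.005, "ax": 0, "ay": 0.003, "az": 0}
    - {"jaw": 0.1, "tx": 0.001, "ty": 0, "tz": 0.005, "ax": 0, "ay": 0.003, "az": 0}

```text
time: 42.5
tool_pos: [0.5211, -0.1716, 0.089]
ee_rot: [-3.141, -0.001, -0.086]
wrist_force: [-1.0, 0.4, 1.6]
width: 0.0317
```

Contact; release, rise, and retreat clear of everything.

>>> step_arm:
  steps:
    - {"jaw": 0.47, "tx": 0, "ty": 0, "tz": 0.0, "ax": 0, "ay": 0, "az": 0}
    - {"jaw": 0.47, "tx": 0, "ty": 0, "tz": 0.0, "ax": 0, "ay": 0, "az": 0}
    - {"jaw": 0.47, "tx": 0, "ty": 0, "tz": 0, "ax": 0, "ay": 0, "az": 0}
    - {"jaw": 0.47, "tx": 0, "ty": 0, "tz": -0.04, "ax": 0, "ay": 0, "az": 0}
    - {"jaw": 0.47, "tx": 0, "ty": 0, "tz": -0.09, "ax": 0, "ay": 0, "az": 0}
    - {"jaw": 0.47, "tx": -0.03, "ty": 0, "tz": -0.14, "ax": 0, "ay": 0, "az": 0}
    - {"jaw": 0.47, "tx": -0.07, "ty": 0.03, "tz": -0.18, "ax": 0, "ay": 0, "az": 0}
    - {"jaw": 0.47, "tx": -0.1, "ty": 0.05, "tz": -0.2, "ax": 0, "ay": 0, "az": 0}

```text
time: 43.3
tool_pos: [0.4256, -0.2081, 0.2847]
ee_rot: [3.141, -0.004, -0.084]
wrist_force: [0.3, -1.1, -0.4]
width: 0.0439
```

```bash
python3 - <<'E'
from h import *
p,d,m=shot('wrist','w9'); w=cloud(d,m)
for r in poses(p,w,.055,(.4,.7,-.4,0)):
    if r[1][1]>15:
        dx,dy=r[0][0]/1000-.5635,r[0][1]/1000+.2255
        print(*r,'box',round(dx*.9963-dy*.0864,4),round(dx*.0864+dy*.9963,4))
flapz()
im=strip('s9'); h=cv2.cvtColor(im,cv2.COLOR_BGR2HSV); y=(h[...,0]>20)&(h[...,0]<35)&(h[...,1]>110)&(h[...,2]>80)
for a,b in((40,310),(470,740)): print([np.nonzero(y[r0:r1,a:b])[1].mean()+a for r0,r1 in((35,54),(66,112),(122,142))])
cv2.imwrite('pics/w9c.png',cv2.resize(cv2.imread('pics/w9.png')[0:230,120:430],(800,593)))
o=get_obs(); print(o['tool_pos'],o['wrist_force'],o['time'])
E
```

```text
[ 614. -175.] [59. 32.] -5.2 0.0965 rgb [100. 127.  77.] [200   0  29  57] box 0.0459 0.0547
[ 582. -278.] [61. 32.] -8.2 0.0965 rgb [148. 101.  53.] [286  21  31  57] box 0.023 -0.0507
[ 520. -171.] [60. 32.] -5.7 0.0967 rgb [153.  94.  80.] [208  85  26  49] box -0.048 0.0505
-0.1 239 [0.0725 0.0754 0.0784]
-0.06 246 [0.0732 0.076  0.0786]
-0.03 343 [0.0051 0.0757 0.0788]
0.01 261 [0.0727 0.0757 0.0784]
0.04 264 [0.0725 0.0754 0.0779]
0.08 273 [0.0724 0.075  0.0777]
[np.float64(173.4385026737968), np.float64(178.35897435897436), np.float64(173.81756756756758)]
[np.float64(614.0), np.float64(612.1260032102729), np.float64(608.8571428571429)]
[ 0.42572024 -0.20930788  0.28523089] [-0.57492692  0.19030713  0.01769991] 43.45
```

View pics/w9c.png

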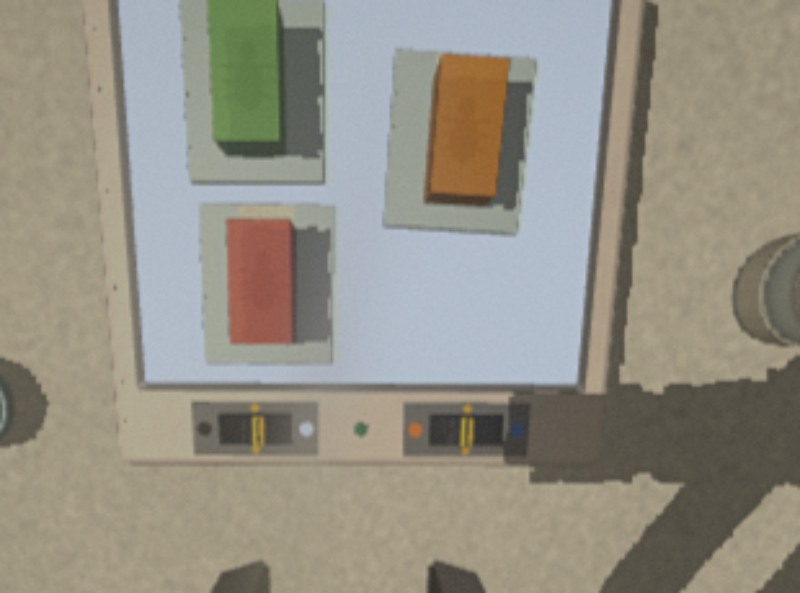

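The three specimens lie flat, separate and inside the window. Both stripes are at their pointers, (257,430) and (467,430), and both flaps are level. Handing in.

```bash
python3 -c "
from bench import *
print(close_job())"
```

```text
the job is handed in; nothing more can be done
None
```

The job is done and handed in at about 43 s of the 210 s; `close_job()` reports no verdict.

I folded both flaps back to about 2.8 rad and moved the three specimens present (amber, green, red-brown; no cream one) onto the window. I then rolled both wheels to yellow and folded both flaps shut.

**Specimens:** during the run amber was knocked into red, which pushed red's plate up to the window's edge. I moved red to a clear spot and left amber where it had stopped. The last look showed all three flat on the window and apart:

| Specimen | Box x (mm) | Box y (mm) |
|---|---|---|
| Green | 46 | 55 |
| Amber | 23 | -51 |
| Red-brown | -48 | 51 |

The limits are ±66 mm in x and ±91 mm in y.

**Wheels:** both stripes stand within about 1.5 mm of their pointers (4.5 mm allowed).

**Flaps:** both tops are level at about 75–76 mm, and the robot was clear of everything.

**Bystanders:** they looked unmoved, and most repeat measurements were within about 1 cm of the start. Two detections disagreed: the scene camera's brown bottle landed on the dishes, and the side camera's jar landed on the carton. The other camera put each of those two near its start.

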